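# Set out a row of frieze tiles and block its end with a kiln prop

## Task

Set out all the loose clay tiles for painting as one straight row on the board: flat, square, butted edge to edge, hard against the back batten and starting in the corner at the left-end batten. Tip the tall kiln prop, without lifting it, over the board's right-hand edge so that it lies down on the board, and leave it lying lengthwise along the back batten, snug against the last tile, so that the row cannot creep. Leave the other things on the bench and the board where they are.

Things in the scene. Friction and masses are not known exactly. Their poses are not given: they have to be found in the camera images.
- corner (a point): Inside corner of the setting-out board, on the board's top, where back batten and left-end batten meet. x points away from the robot, square to the back batten; y runs along it to the left; z up. Back batten: inner face at x = 0, from y = +20 to -510 mm. Left batten: inner face at y = 0, from x = 0 to -150 mm. Both are 20 mm wide and stand 12 mm above the board's top.
- board_end (a point): Middle of the bare right-hand end of the board, at its top edge (510 mm to the right of the corner, 130 mm nearer the robot; same axes as the corner). The board is plywood, 300 mm deep (x) by 530 mm long (y), fixed to the bench, its top 12 mm above the bench; its front edge is 280 mm nearer the robot than the back batten's inner face.
- tile1_center (a point): Centre (half-way up) of a loose bisque-fired clay tile, terracotta, 50 x 50 x 10 mm, about 45 g, lying flat on the board, its z up, its x and y along its edges. May be absent.
- tile2_center (a point): Centre of another tile just like tile1. May be absent.
- tile3_center (a point): Centre of another tile just like tile1. May be absent.
- tile4_center (a point): Centre of another tile just like tile1. May be absent.
- tile5_center (a point): Centre of another tile just like tile1. May be absent.
- tile6_center (a point): Centre of another tile just like tile1. May be absent.
- prop_center (a point): Centre of the tall kiln prop, a loose cream block 50 x 50 x 150 mm, 0.5 to 0.8 kg, own z axis along its length. It starts standing on end on the bench beyond the board's bare right end, a face towards that edge, 2 to 25 mm from it. The 12 mm high edge stops its foot when its top is pushed to the left; pushed some 45 mm it falls over by itself and lies on the board, its foot overhanging.
- knife: Bystander: a small wooden modelling knife, 160 mm long, 16 mm wide and 8 mm thick, lying flat on the front part of the board; origin under its middle.
- pot: Bystander: a tiny lidded colour pot, 38 mm across, 36 mm tall, standing on the front part of the board; origin at the centre of its underside.
- jar: Bystander: a lidded glaze jar, 72 mm across, 95 mm tall, on the bench to the left; origin at the centre of its underside.
- bowl: Bystander: an open bowl, 124 mm across, 55 mm tall, on the bench to the left; origin at the centre of its underside.
- cup: Bystander: a clay cup, 72 mm across, 85 mm tall, on the bench to the right; origin at the centre of its underside.
- pin: Bystander: a rolling pin, 400 mm long over its handles, 44 mm thick, on the bench behind the board; origin under its middle.
- short_prop1: Bystander: a short square kiln prop, 50 x 50 mm and only 60 mm tall, standing on the bench to the right; origin at the centre of its underside.
- short_prop2: Bystander: a second short kiln prop like the first.
There are look-alikes about, which are no part of the job. Leave any red or turquoise look-alike of the part that bears tile4_center alone.

How it is judged:
By the outcome, as a careful person would: the job done as asked, in the order asked, and still so for the second after the job is handed in, with the robot touching nothing.
Of tile1, tile2, tile3, tile4, tile5, tile6 only 4 to 6 are there at a start; the rules pass over those that are not, and their reading is None.
At some moment in a run one of tile1, tile2, tile3, tile4, tile5, tile6 may be knocked a few centimetres aside while the robot is not near it.
Once in a run the grip may slacken for a moment while it holds something.
It also fails if it takes over 210 s, if anything falls off the work surface, if the arm or the gripper's body presses on something with over 40 N, if the wrist force passes 120 N, or if a joint passes its speed limit or range.

## Robot

A 6-joint arm with a two-finger parallel gripper is mounted at the origin on the work surface. World frame = base frame: x ahead of the robot, y to its left, z up, the work surface at z = 0. Lengths are in mm, angles in rad, forces in N, time in s.
With the tool pointing down it reaches from about 400 to 925 mm from the base axis. Payload 12.5 kg.
Tool frame: the origin (TCP) lies midway between the tips of the shut fingers; the grasp point (between the pads) lies 19 mm behind it; z points along the fingers, y is the direction in which the jaws open and shut (so a half turn about z gives the same grasp; the last joint's range is limited). The gripper opens to 95 mm and grips with 3 to 60 N. Pads are 20 mm wide; open, the fingers measure 119 mm over their backs; the gripper's body (75 mm by 180 mm) begins 59 mm behind the grasp point.
Start: joints at [1.178, 0.491, 1.559, -0, 1.092, -0.106], TCP at [176.785, 599.495, 214.661] pointing down, gripper open.
Joint ranges: [-3.1, 3.1], [-0.84, 2.19], [0.05, 2.79], [-1.13, 4.28], [0.06, 2.93], [-2.69, 2.69]. Speed limits (rad/s): [2.22, 2.22, 2.79, 3.14, 3.14, 3.14].

## Interface

Orientations are given as [roll, pitch, yaw] about the fixed x, y, z axes, in that order (R = Rz(yaw) Ry(pitch) Rx(roll)).
In Python, from cell import env gives the robot as it stands.
- The arm moves only by the tool drive_tool, never from a script. Its argument "increments" is a list of rows, each a list of 2 entries, a list of its own where there are three numbers: the shift along the tool's x, y, z as a fraction of full scale, then the turn, a rotation vector about the tool's x, y, z as a fraction of full scale. In form: [[[x, y, z], [ax, ay, az]], ...]. A call has 1 to 5 rows; each row shifts and turns the commanded pose from where the row before left it, along the tool's axes as they then stand; what a row does not reach is not made up. Full scale, the value 1, is 30 mm for a shift and 0.08 rad for a turn. A row lasts 1/12 s, in which the tool goes at most 41.7 mm and 7.16 degrees, less where a joint would pass 70% of its speed; a pose out of reach is approached as far as the arm can. A call with a number of a shift or a turn outside -1 to 1 is refused whole. A call with a gripper value outside its range is refused whole. "jaw" is the opening, from -1 (shut) to 1 (fully open), so that 0 is half open, set as the call begins (left out, the last holds). The fingers move at their own pace and stop on an object; the grip force is fixed at half the most. Time passes only in rows, so rows that do not move let the fingers close. It gives the time, the measured TCP pose, the force and the opening at its end, in the units of the state.
- env.state(): the state, without advancing time (a new reading comes with each control period).
- env.read_camera(name): name is "side" or "top"; returns a dict with "pixels" (480x640x3 uint8, blue, green, red), "vertical_fov" (degrees; the focal length in pixels is half the picture's height over the tangent of half this angle, whatever the lens; pixels are square), "cx", "cy" (the principal point, pixels), "world_to_cam" (4x4, takes a point from world to camera coordinates). Camera axes: x right, y down, z forward; pixel columns grow to the right and rows downward; lengths in mm; the calibration is good to about 2 mm. A picture is of the moment at which its call begins. There is no depth.
- env.job_done(): hands the job in, once; it reports no verdict.
Trained networks look in a picture, given as the dict that the camera call returned (one of the last four; its "shot" number tells which), for a name from the list of things; names that differ only in an ending like _2 or _b are one class to them, and where a whole thing is asked for, a point or a joint stands for the part that bears it (a point fixed in the world has none). Each returns a list of dicts, best first, with "score" (0 to 1); they miss things now and then, are a little off and sometimes report something else, mostly with a low value. They report only what shows in the picture. A call takes as long as a camera call. They do not tell look-alikes from the thing itself.
- env.boxes_of(target, picture): "point" ([x, y, z] in mm, in world coordinates, good to about 4 mm: the middle of the surface that is visible of it).
- env.tip_of(target, picture): "point" ([x, y, z] in mm, in world coordinates, good to about 4 mm: a listed point, or the origin of a listed thing).
The state is a dict: "t": time; "joints": joint angles; "qvel": joint speeds; "tau": joint torques, N m; "eef_pos": TCP position; "tcp_rot": TCP orientation; "ft_force": force on the tool from outside, world axes, zero at the start; "moment": the same for the moment, N m; "opening": opening from 0.0 (shut) to 1.0 (fully open).
Only numpy, scipy, OpenCV 4.12 (cv2) and the standard library are available. Lean on these libraries where they do the work, as an engineer would, in place of code of your own. Each camera call takes 0.05 s, during which the arm holds its last target.

## Working session

There is one attempt and no reset: what is moved stays moved. The work goes in short steps, Python scripts to look and compute and a tool call to move; the robot and the scene stay as the last step left them, time stands still between calls to the robot, and variables do not carry over. Pictures are saved under pics/ and viewed, and the job is handed in when it is done.

Besides the shell and the picture viewer there is one more tool, called after "Call:" in YAML: its name, and indented under it one key for each argument. drive_tool: Moves the arm, as the interface text tells. Its arguments: {"type":"object","properties":{"increments":{"type":"array","items":{"type":"array"}},"jaw":{"type":"number"}},"required":["increments"]}

```bash
ls -la; mkdir -p pics; cat > h.py <<'E'
import numpy as np, cv2, json
from cell import env
from scipy.spatial.transform import Rotation as R
def cam(name, save=None):
    p=env.read_camera(name)
    if save: cv2.imwrite('pics/'+save,p['pixels'])
    return p
def f(p): return 240/np.tan(np.radians(p['vertical_fov'])/2)
def proj(p,X):
    X=np.atleast_2d(X); T=np.array(p['world_to_cam']); c=X@T[:3,:3].T+T[:3,3]
    return np.c_[p['cx']+f(p)*c[:,0]/c[:,2], p['cy']+f(p)*c[:,1]/c[:,2]]
def unproj(p,uv,z):
    uv=np.atleast_2d(uv); T=np.array(p['world_to_cam']); Rm=T[:3,:3]; o=-Rm.T@T[:3,3]
    d=np.c_[(uv[:,0]-p['cx'])/f(p),(uv[:,1]-p['cy'])/f(p),np.ones(len(uv))]@Rm
    return o+d*((z-o[2])/d[:,2])[:,None]
E
python3 - <<'E'
from h import *
s=env.state(); print(s)
for n in ['top','side']:
    p=cam(n,n+'0.png'); print(n,{k:(v if k!='pixels' else v.shape) for k,v in p.items()})
    print('campos',-np.array(p['world_to_cam'])[:3,:3].T@np.array(p['world_to_cam'])[:3,3])
    for t in ['corner','board_end','tile1_center','prop_center','knife','pot','jar','bowl','cup','pin','short_prop1']:
        print(t,[(np.round(d['point']).tolist(),round(d['score'],2)) for d in env.tip_of(t,p)])
E
```

```text
total 12
drwxr-xr-x  3 agent agent 4096 Dec  7 08:14 .
drwxr-xr-x 23 root  root  4096 Dec  7 08:14 ..
drwxr-xr-x  2 agent agent 4096 Dec  7 08:14 pics
{'t': 0.0, 'joints': array([ 1.17841225e+00,  4.91601044e-01,  1.55946972e+00,  3.34056149e-07,
        1.09167848e+00, -1.05596500e-01]), 'qvel': array([-0.00056429,  0.00049971, -0.00047589, -0.00083123, -0.00144724,
       -0.00031494]), 'tau': array([ 1.82728993e-03, -6.12648010e+01, -2.58179176e+01,  6.93833898e-02,
        4.82627889e-02, -1.06901564e-04]), 'eef_pos': array([176.67611876, 599.25047915, 214.02899209]), 'tcp_rot': array([-3.14044254e+00, -1.22199427e-04,  2.85480485e+00]), 'ft_force': array([-0.62910232,  0.00806034,  0.04243277]), 'moment': array([-0.03771593,  0.03627021,  0.05115912]), 'opening': 0.9995223089370954}
top {'pixels': (480, 640, 3), 'vertical_fov': 48.68609550836152, 'cx': 319.93936231084035, 'cy': 241.82121394856995, 'world_to_cam': array([[-2.34831584e-02, -9.99706468e-01,  5.95975712e-03,
        -7.96118356e+00],
       [-9.94537866e-01,  2.27544733e-02, -1.01865927e-01,
         5.79544603e+02]
[... 1202 characters left out ...]
e-01,
         1.29223479e+03],
       [ 0.00000000e+00,  0.00000000e+00,  0.00000000e+00,
         1.00000000e+00]]), 'shot': 2}
campos [  330.06306246 -1087.83790691   826.70435665]
corner [([645.0, 224.0, 14.0], 0.97), ([385.0, 118.0, 16.0], 0.45)]
board_end [([485.0, -277.0, 8.0], 0.72)]
tile1_center [([532.0, -180.0, 22.0], 0.71)]
prop_center [([517.0, -314.0, 72.0], 0.77)]
knife [([385.0, 122.0, 14.0], 0.62)]
pot []
jar [([434.0, 474.0, -2.0], 0.77)]
bowl [([578.0, 407.0, -3.0], 0.92), ([374.0, -57.0, 9.0], 0.65), ([386.0, 121.0, 18.0], 0.38)]
cup [([388.0, -491.0, -1.0], 0.59)]
pin [([780.0, -137.0, 4.0], 0.57)]
short_prop1 [([632.0, -469.0, -2.0], 0.66), ([543.0, -482.0, 1.0], 0.57)]
```

View pics/top0.png

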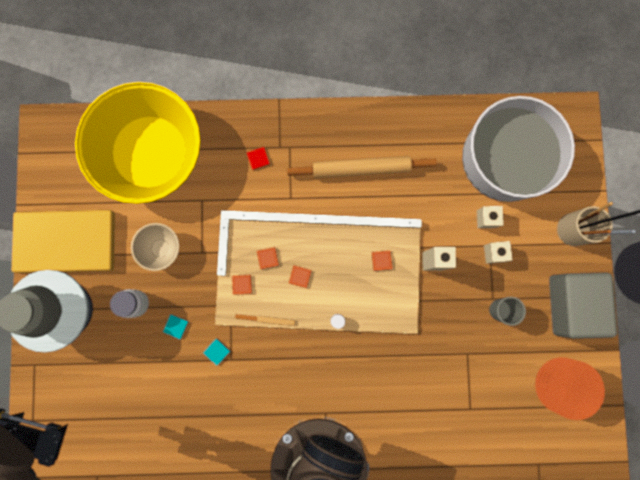

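View pics/side0.png

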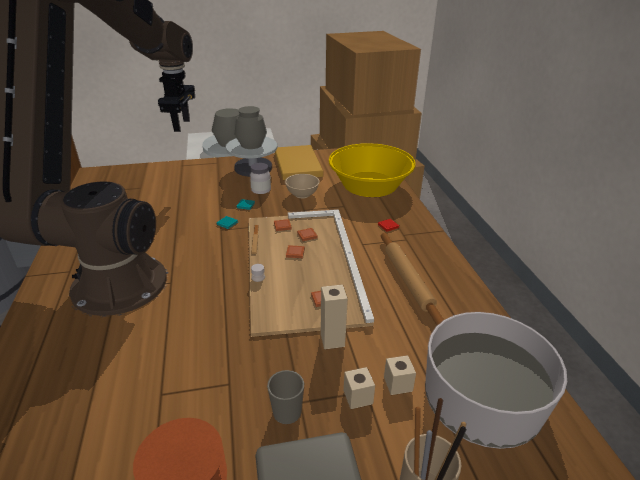

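The top picture shows four terracotta tiles on the board, at about (268,259), (242,285), (300,277) and (382,261). The look-alikes are the red one at (258,158) and the turquoise ones at (176,327) and (217,352), all off the board. The standing prop is at (440,259), with short props at (490,216) and (498,252). Next I'll check a close crop and measure.

```bash
cat >> h.py <<'E'
def rot(r): return R.from_euler('xyz',r)
def tiles(p,z=22,amin=120,up=4):
    im=cv2.resize(p['pixels'],None,fx=up,fy=up,interpolation=cv2.INTER_CUBIC)
    hsv=cv2.cvtColor(im,cv2.COLOR_BGR2HSV); H,S,V=cv2.split(hsv)
    m=(((H<11)|(H>176))&(S>140)&(V>70)).astype(np.uint8)*255
    m=cv2.morphologyEx(m,cv2.MORPH_OPEN,np.ones((7,7)))
    cs,_=cv2.findContours(m,cv2.RETR_EXTERNAL,cv2.CHAIN_APPROX_NONE); out=[]
    for c in cs:
        a=cv2.contourArea(c)/up**2
        if a<amin or a>900: continue
        px=(c[:,0].astype(float)+.5)/up-.5
        W=unproj(p,px,z)
        (cx,cy),(w,h),ang=cv2.minAreaRect(W[:,:2].astype(np.float32))
        out.append((cx,cy,w,h,(ang+45)%90-45,a,px.mean(0)))
    return out
E
python3 - <<'E'
from h import *
p=cam('top'); 
for t in tiles(p): print(np.round(t[:6],1),np.round(t[6]))
im=p['pixels'][195:345,205:465]
cv2.imwrite('pics/crop0.png',cv2.resize(im,None,fx=3,fy=3,interpolation=cv2.INTER_CUBIC))
E
```

```text
[473.6 185.7  46.5  46.4   0.5 294.6] [242. 284.]
[490.3  33.8  47.8  45.7 -16.9 288.5] [300. 276.]
[ 527.2 -182.4   47.5   47.1    5.4  294.2] [382. 261.]
[540.7 117.5  48.   48.   10.5 297.7] [267. 258.]
[810.1 140.1  55.6  54.5  18.3 381.6] [258. 158.]
```

View pics/crop0.png

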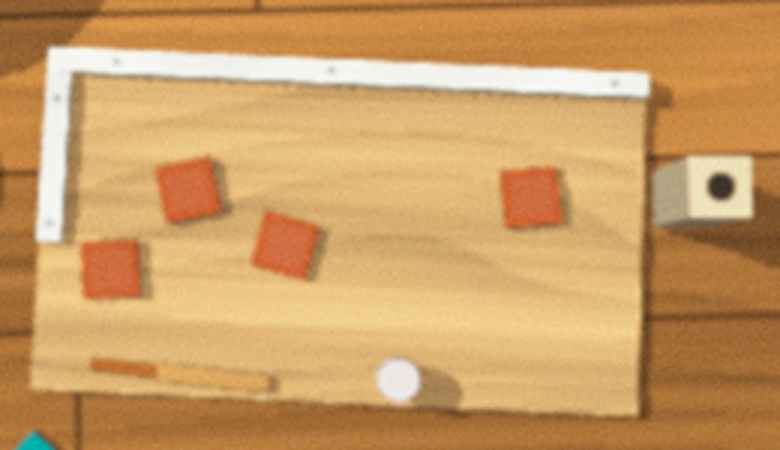

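The crop shows four terracotta tiles, the prop beyond the right edge, the knife and the pot. The board is turned slightly. Next I'll fit the battens.

```bash
cat >> h.py <<'E'
def frame(p,up=4):
    im=cv2.resize(p['pixels'],None,fx=up,fy=up,interpolation=cv2.INTER_CUBIC)
    g=im.astype(float); 
    hsv=cv2.cvtColor(im,cv2.COLOR_BGR2HSV)
    m=((hsv[:,:,1]<60)&(hsv[:,:,2]>160)).astype(np.uint8)*255
    n,l,st,c=cv2.connectedComponentsWithStats(m)
    # component containing back batten
    i=l[int(218*up),int(270*up)]
    return (l==i),up
E
python3 - <<'E'
from h import *
p=cam('top'); m,up=frame(p)
print(m.sum()/up**2)
def fit(P): 
    v=cv2.fitLine(P.astype(np.float32),cv2.DIST_HUBER,0,.01,.01).ravel(); return v
inn=[];out=[]
for u in range(236*up,416*up,3):
    r=np.where(m[:,u])[0]
    r=r[(r>205*up)&(r<232*up)]
    if len(r): inn.append((u,r.max()+.5)); out.append((u,r.min()-.5))
li=[];lo=[]
for v in range(226*up,270*up,3):
    r=np.where(m[v])[0]
    r=r[(r<235*up)&(r>205*up)]
    if len(r): li.append((r.max()+.5,v)); lo.append((r.min()-.5,v))
res={}
for n,P in dict(inn=inn,out=out,li=li,lo=lo).items():
    P=(np.array(P,float)+.5)/up-.5
    W=unproj(p,P,24)[:,:2]
    v=fit(W); a=np.degrees(np.arctan2(v[1],v[0])); print(n,v.round(4),a.round(2), len(P)); res[n]=v
def inter(a,b):
    A=np.c_[a[:2],-b[:2]]; t=np.linalg.solve(A,b[2:]-a[2:]); return a[2:]+t[0]*a[:2]
print('corner',inter(res['inn'],res['li']),'outer',inter(res['out'],res['lo']))
n=np.array([-res['inn'][1],res['inn'][0]]); print('batten width',abs((res['out'][2:]-res['inn'][2:])@n))
# check net
for nm in ['corner','board_end']:
  print(nm,[np.round(d['point'],1).tolist() for d in env.tip_of(nm,p)[:1]])
q=cam('side')
for nm in ['corner','board_end','prop_center']:
  print(nm,[np.round(d['point'],1).tolist() for d in env.tip_of(nm,q)[:1]])
E
```

```text
2190.625
inn [ 6.750000e-02  9.977000e-01  6.290818e+02 -3.667830e+01] 86.13 240
out [ 6.670000e-02  9.978000e-01  6.517654e+02 -3.722380e+01] 86.17 240
li [ 9.980000e-01 -6.240000e-02  5.674073e+02  2.233787e+02] -3.58 59
lo [ 9.974000e-01 -7.220000e-02  5.712976e+02  2.459700e+02] -4.14 59
corner [646.3316  218.44102] outer [670.2242  238.80936]
batten width 22.668716
corner [[647.0, 222.9, 12.0]]
board_end [[483.7, -275.6, 11.1]]
corner [[647.9, 223.1, 13.5]]
board_end [[486.7, -276.7, 11.5]]
prop_center [[521.8, -311.0, 71.9]]
```

```bash
cat >> h.py <<'E'
C=np.array([647.5,221.0]); TH=-0.0672
def b2w(x,y): c,s=np.cos(TH),np.sin(TH); return C+np.array([c*x-s*y,s*x+c*y])
def w2b(X): c,s=np.cos(TH),np.sin(TH); d=np.array(X)[:2]-C; return np.array([c*d[0]+s*d[1],-s*d[0]+c*d[1]])
def plan(x,y,z,yawdeg=None):
    s=env.state(); r0=rot(s['tcp_rot']); yaw0=s['tcp_rot'][2]
    turn=0 
    if yawdeg is not None:
        turn=(np.radians(yawdeg)-yaw0+np.pi)%(2*np.pi)-np.pi
    r1=R.from_euler('z',turn)*r0
    d=r1.inv().apply(np.array([x,y,z])-s['eef_pos'])/30
    print('turn az units',round(-turn/.08,2),'then shift units',np.round(d,2),'| pos',s['eef_pos'].round(1),'board',w2b(s['eef_pos']).round(1),'yaw',round(np.degrees(yaw0),2),'t',round(s['t'],2),'F',s['ft_force'].round(1),'op',round(s['opening']*95,1))
def planb(bx,by,z,yawdeg=None):
    w=b2w(bx,by); plan(w[0],w[1],z,yawdeg)
E
python3 -c "
from h import *
plan(540.7,117.5,70,190.5)
for t in [(540.7,117.5),(473.6,185.7),(490.3,33.8),(527.2,-182.4)]: print(w2b(t).round(1))"
```

```text
turn az units -5.88 then shift units [ -9.   -18.01   4.82] | pos [176.8 599.5 214.7] board [-495.  346.] yaw 163.57 t 1.6 F [ 0.2  0.8 -0.2] op 95.1
[ -99.6 -110.4]
[-171.1  -46.9]
[-144.3 -197.3]
[ -92.9 -410.6]
```

Call:
drive_tool:
  increments:
    - [[0,0,0],[0,0,-1]]
    - [[0,0,0],[0,0,-1]]
    - [[0,0,0],[0,0,-1]]
    - [[0,0,0],[0,0,-1]]
    - [[0,0,0],[0,0,-1]]
  jaw: 1

```text
t: 2.02
eef_pos: [176.8, 599.5, 214.7]
tcp_rot: [3.142, 0.0, -3.024]
ft_force: [-0.1, -0.2, -0.2]
opening: 1.0
```

Call:
drive_tool:
  increments:
    - [[0,0,0],[0,0,-0.88]]
    - [[-0.5,-1,0],[0,0,0]]
    - [[-0.5,-1,0],[0,0,0]]
    - [[-0.5,-1,0],[0,0,0]]
    - [[-0.5,-1,0],[0,0,0]]

```text
t: 2.43
eef_pos: [258.2, 491.3, 214.6]
tcp_rot: [3.141, 0.0, -2.957]
ft_force: [0.5, 1.5, 0.2]
opening: 0.996
```

Call:
drive_tool:
  increments:
    - [[-0.5,-1,0],[0,0,0]]
    - [[-0.5,-1,0],[0,0,0]]
    - [[-0.5,-1,0],[0,0,0]]
    - [[-0.5,-1,0],[0,0,0]]
    - [[-0.5,-1,0],[0,0,0]]

```text
t: 2.85
eef_pos: [359.5, 357.3, 214.8]
tcp_rot: [3.141, 0.0, -2.958]
ft_force: [0.2, -0.4, 0.4]
opening: 0.998
```

Call:
drive_tool:
  increments:
    - [[-0.5,-1,0],[0,0,0]]
    - [[-0.5,-1,0],[0,0,0]]
    - [[-0.5,-1,0],[0,0,0]]
    - [[-0.5,-1,0],[0,0,0]]
    - [[-0.5,-1,0],[0,0,0]]

```text
t: 3.27
eef_pos: [460.8, 223.4, 214.8]
tcp_rot: [3.141, 0.0, -2.958]
ft_force: [0.9, 0.6, 0.9]
opening: 1.0
```

Call:
drive_tool:
  increments:
    - [[-0.5,-1,0],[0,0,0]]
    - [[-0.5,-1,0],[0,0,0]]
    - [[-0.5,-1,0],[0,0,0]]
    - [[-0.5,-1,0],[0,0,0]]
    - [[0,0,0],[0,0,0]]

```text
t: 3.68
eef_pos: [543.8, 114.0, 214.5]
tcp_rot: [-3.141, 0.001, -2.961]
ft_force: [-0.0, -0.1, -0.5]
opening: 1.001
```

```bash
python3 -c "
from h import *
plan(540.7,117.5,70,190.5)"
```

```text
turn az units -0.04 then shift units [0.09 0.14 4.82] | pos [543.8 114.  214.5] board [ -96.3 -113.7] yaw -169.67 t 3.68 F [-0.  -0.1 -0.5] op 95.1
```

Call:
drive_tool:
  increments:
    - [[0.09,0.14,1],[0,0,0]]
    - [[0,0,1],[0,0,0]]
    - [[0,0,1],[0,0,0]]
    - [[0,0,1],[0,0,0]]
    - [[0,0,1],[0,0,0]]

```text
t: 4.1
eef_pos: [537.2, 121.8, 63.6]
tcp_rot: [3.141, 0.001, -2.958]
ft_force: [0.8, 0.3, 0.3]
opening: 0.999
```

Call:
drive_tool:
  increments:
    - [[0,0,0.8],[0,0,0]]
    - [[0,0,0.5],[0,0,0]]
    - [[0,0,0.3],[0,0,0]]
    - [[0,0,0],[0,0,0]]
    - [[0,0,0],[0,0,0]]

```text
t: 4.52
eef_pos: [537.5, 121.7, 17.0]
tcp_rot: [3.142, 0.0, -2.958]
ft_force: [0.5, 0.8, 0.2]
opening: 1.001
```

Call:
drive_tool:
  increments:
    - [[0,0,0],[0,0,0]]
    - [[0,0,0],[0,0,0]]
    - [[0,0,0],[0,0,0]]
    - [[0,0,0],[0,0,0]]
    - [[0,0,0],[0,0,0]]
  jaw: -1

```text
t: 4.93
eef_pos: [537.6, 121.5, 17.1]
tcp_rot: [3.142, 0.001, -2.958]
ft_force: [0.6, 0.5, 0.2]
opening: 0.7
```

Call:
drive_tool:
  increments:
    - [[0,0,0],[0,0,0]]
    - [[0,0,0],[0,0,0]]
    - [[0,0,0],[0,0,0]]
    - [[0,0,0],[0,0,0]]
    - [[0,0,0],[0,0,0]]

```text
t: 5.35
eef_pos: [537.4, 121.5, 16.7]
tcp_rot: [3.142, 0.0, -2.958]
ft_force: [-0.2, -0.1, 1.6]
opening: 0.521
```

Call:
drive_tool:
  increments:
    - [[0,0,-1],[0,0,0]]
    - [[0,0,0],[0,0,1]]
    - [[0,0,0],[0,0,1]]
    - [[0,0,0],[0,0,1]]
    - [[0,0,0],[0,0,0]]

```text
t: 5.77
eef_pos: [537.4, 121.5, 46.7]
tcp_rot: [3.141, 0.0, 3.082]
ft_force: [0.6, -0.6, -0.4]
opening: 0.521
```

Call:
drive_tool:
  increments:
    - [[0,0,0],[0,0,0]]
    - [[0,0,0],[0,0,0]]
    - [[0,0,0],[0,0,0]]

```text
t: 6.02
eef_pos: [537.4, 121.5, 46.5]
tcp_rot: [3.142, -0.0, 3.087]
ft_force: [-0.1, -0.1, -0.9]
opening: 0.524
```

```bash
python3 -c "
from h import *
planb(-45,-50,30,176.15)"
```

```text
turn az units 0.16 then shift units [-1.94  1.89  0.55] | pos [537.4 121.5  46.5] board [-103.2 -106.7] yaw 176.87 t 6.02 F [-0.1 -0.1 -0.9] op 49.8
```

Call:
drive_tool:
  increments:
    - [[0,0,0],[0,0,0.16]]
    - [[-0.97,0.95,0],[0,0,0]]
    - [[-0.97,0.95,0],[0,0,0]]
    - [[0,0,0],[0,0,0]]
    - [[0,0,0],[0,0,0]]

```text
t: 6.43
eef_pos: [600.1, 175.4, 46.2]
tcp_rot: [3.141, 0.0, 3.074]
ft_force: [-0.7, -0.1, -0.4]
opening: 0.52
```

Call:
drive_tool:
  increments:
    - [[0,0,0.5],[0,0,0]]
    - [[0,0,0.3],[0,0,0]]
    - [[0,0,0.15],[0,0,0]]
    - [[0,0,0],[0,0,0]]
    - [[0,0,0],[0,0,0]]

```text
t: 6.85
eef_pos: [599.2, 174.0, 18.1]
tcp_rot: [-3.141, -0.001, 3.072]
ft_force: [0.0, 0.2, 0.4]
opening: 0.523
```

```bash
python3 -c "
from h import *
planb(-28,-50,17,176.15)
p=cam('top','a1.png');cv2.imwrite('pics/a1c.png',cv2.resize(p['pixels'][195:345,205:465],None,fx=3,fy=3,interpolation=cv2.INTER_CUBIC))
p=cam('side','a2.png');cv2.imwrite('pics/a2c.png',cv2.resize(p['pixels'][190:350,220:400],None,fx=4,fy=4,interpolation=cv2.INTER_CUBIC))
"
```

```text
turn az units -0.03 then shift units [-0.57  0.    0.04] | pos [599.2 174.   18.1] board [-45.1 -50.1] yaw 176.02 t 6.85 F [0.  0.2 0.4] op 49.7
```

View pics/a2c.png

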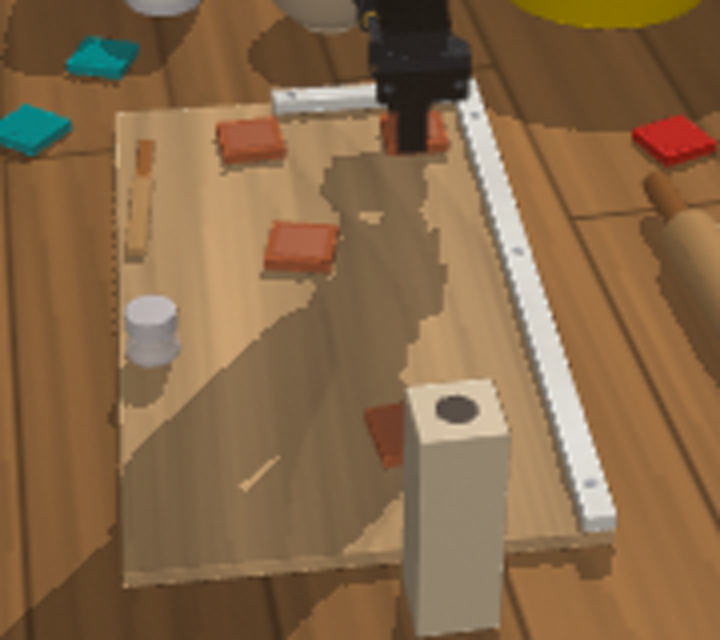

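View pics/a1c.png

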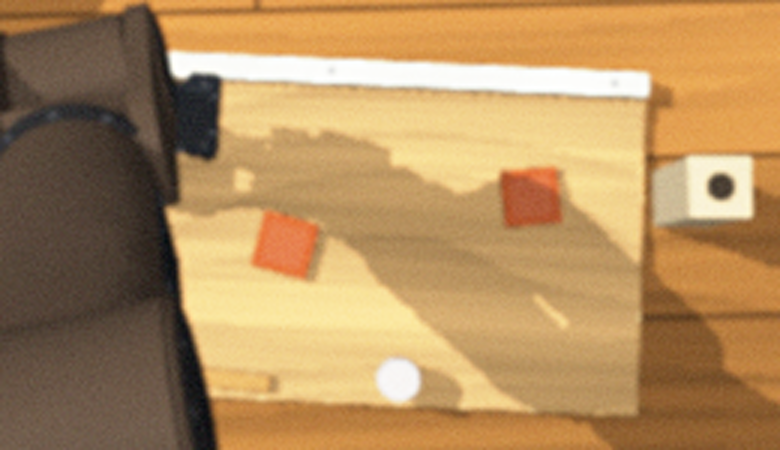

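The side crop shows the tile held between the fingers near the corner, at crop (415,132) and just short of the back batten. Next I'll press it to the batten.

Call:
drive_tool:
  increments:
    - [[-0.3,0,0.03],[0,0,0]]
    - [[-0.15,0,0],[0,0,0]]
    - [[-0.1,0,0],[0,0,0]]
    - [[0,0,0],[0,0,0]]

```text
t: 7.28
eef_pos: [616.0, 173.1, 17.1]
tcp_rot: [-3.142, -0.001, 3.072]
ft_force: [-1.6, -0.7, 0.4]
opening: 0.522
```

Call:
drive_tool:
  increments:
    - [[-0.05,0,0],[0,0,0]]
    - [[-0.05,0,0],[0,0,0]]
    - [[0,0,0],[0,0,0]]

```text
t: 7.53
eef_pos: [616.1, 173.1, 16.9]
tcp_rot: [-3.141, -0.007, 3.073]
ft_force: [-13.6, 1.6, 6.6]
opening: 0.519
```

Call:
drive_tool:
  increments:
    - [[0,0,0],[0,0,0]]
    - [[0,0,0],[0,0,0]]
    - [[0,0,0],[0,0,0]]
    - [[0,0,0],[0,0,0]]
  jaw: 0.3

```text
t: 7.87
eef_pos: [619.3, 173.0, 17.4]
tcp_rot: [3.141, 0.001, 3.072]
ft_force: [0.8, 0.5, -0.3]
opening: 0.646
```

Call:
drive_tool:
  increments:
    - [[0,0,-0.4],[0,0,0]]
    - [[0,0,-1],[0,0,0]]
    - [[0,-0.8,0],[0,0,0]]
    - [[0,-0.75,0],[0,0,0]]
    - [[0,0,0],[0,0,0]]

```text
t: 8.28
eef_pos: [616.0, 123.8, 60.7]
tcp_rot: [-3.141, 0.001, 3.071]
ft_force: [-0.1, -0.5, 0.5]
opening: 0.649
```

Call:
drive_tool:
  increments:
    - [[0,0,0],[0,0,0]]
    - [[0,0,0],[0,0,0]]
    - [[0,0,0],[0,0,0]]
    - [[0,0,0],[0,0,0]]
    - [[0,0,0],[0,0,0]]
  jaw: -1

```text
t: 8.7
eef_pos: [615.6, 127.2, 59.2]
tcp_rot: [3.142, -0.0, 3.073]
ft_force: [0.6, -1.1, -0.2]
opening: 0.354
```

Call:
drive_tool:
  increments:
    - [[0,0,0],[0,0,0]]
    - [[0,0,0],[0,0,0]]
    - [[0,0,0],[0,0,0]]
    - [[0,0,0],[0,0,0]]
    - [[0,0,0],[0,0,0]]

```text
t: 9.12
eef_pos: [615.7, 126.6, 59.2]
tcp_rot: [3.141, 0.0, 3.072]
ft_force: [0.1, -0.2, 1.3]
opening: 0.024
```

```bash
python3 -c "
from h import *
planb(-25,-97,16,176.15)
p=cam('side','a3.png');cv2.imwrite('pics/a3c.png',cv2.resize(p['pixels'][190:350,220:400],None,fx=4,fy=4,interpolation=cv2.INTER_CUBIC))
"
```

```text
turn az units -0.03 then shift units [-0.01 -0.02  1.44] | pos [615.7 126.6  59.2] board [-25.4 -96.3] yaw 176.03 t 9.12 F [ 0.1 -0.2  1.3] op 2.3
```

View pics/a3c.png

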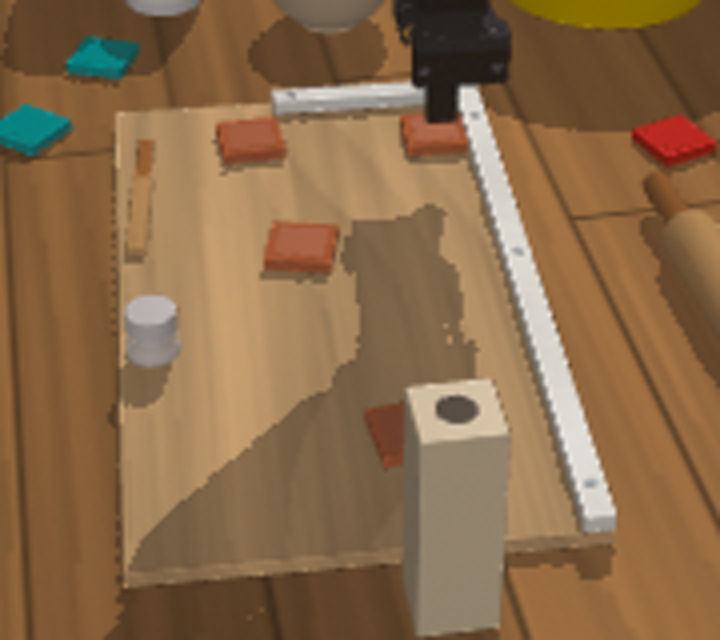

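The tile lies against the back batten at crop (435,135). Next I'll push it left into the corner.

Call:
drive_tool:
  increments:
    - [[0,0,0.8],[0,0,0]]
    - [[0,0,0.5],[0,0,0]]
    - [[0,0,0.14],[0,0,0]]
    - [[0,0.2,0],[0,0,0]]
    - [[0,0.2,0],[0,0,0]]

```text
t: 9.58
eef_pos: [616.8, 138.9, 16.5]
tcp_rot: [3.141, 0.0, 3.072]
ft_force: [-0.9, -0.3, -0.4]
opening: 0.006
```

Call:
drive_tool:
  increments:
    - [[0,0.15,0],[0,0,0]]
    - [[0,0.15,0],[0,0,0]]
    - [[0,0.15,0],[0,0,0]]
    - [[0,0.15,0],[0,0,0]]
    - [[0,0.05,0],[0,0,0]]

```text
t: 10.0
eef_pos: [618.0, 158.8, 16.4]
tcp_rot: [3.141, 0.001, 3.073]
ft_force: [-0.2, 0.1, 0.4]
opening: 0.004
```

Call:
drive_tool:
  increments:
    - [[0,0.06,0],[0,0,0]]
    - [[0,0.05,0],[0,0,0]]
    - [[0,0,0],[0,0,0]]

```text
t: 10.25
eef_pos: [618.0, 161.5, 16.0]
tcp_rot: [3.141, -0.0, 3.072]
ft_force: [-0.2, -0.9, -0.1]
opening: 0.003
```

Call:
drive_tool:
  increments:
    - [[0,0.06,0],[0,0,0]]
    - [[0,0,0],[0,0,0]]
    - [[0,0,0],[0,0,0]]

```text
t: 10.5
eef_pos: [618.2, 163.1, 16.0]
tcp_rot: [3.141, -0.0, 3.072]
ft_force: [-0.2, -0.1, 0.8]
opening: 0.009
```

Call:
drive_tool:
  increments:
    - [[0,0.06,0],[0,0,0]]
    - [[0,0,0],[0,0,0]]
    - [[0,0,0],[0,0,0]]

```text
t: 10.75
eef_pos: [618.3, 165.0, 16.0]
tcp_rot: [3.141, 0.0, 3.072]
ft_force: [0.5, 0.1, 0.1]
opening: 0.003
```

```bash
python3 -c "
from h import *
planb(-25,-62,16,176.15)
p=cam('side','a4.png');cv2.imwrite('pics/a4c.png',cv2.resize(p['pixels'][190:290,280:380],None,fx=6,fy=6,interpolation=cv2.INTER_CUBIC))
"
```

```text
turn az units -0.02 then shift units [-0.01 -0.14  0.  ] | pos [618.3 165.   16. ] board [-25.3 -57.9] yaw 176.04 t 10.75 F [0.5 0.1 0.1] op 0.2
```

View pics/a4c.png

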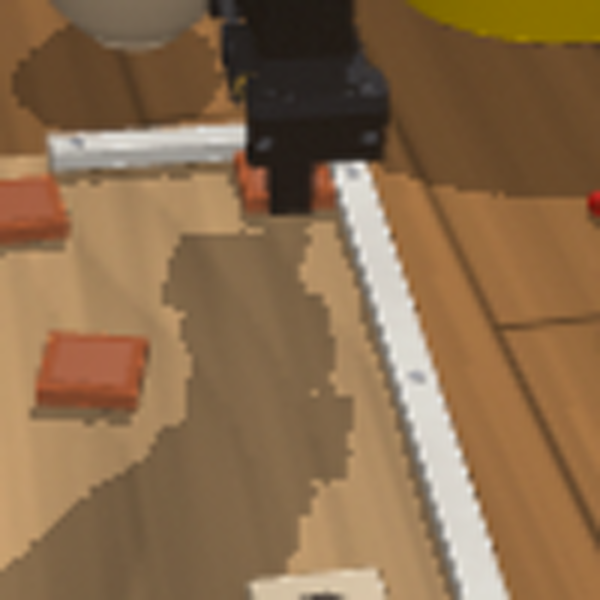

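The side crop shows the tile close to the left batten, near crop (290,185). There's no contact force yet, so I'll keep going in small steps.

Call:
drive_tool:
  increments:
    - [[0,0.06,0],[0,0,0]]
    - [[0,0,0],[0,0,0]]
    - [[0,0,0],[0,0,0]]

```text
t: 11.05
eef_pos: [618.4, 166.8, 16.0]
tcp_rot: [3.141, 0.0, 3.073]
ft_force: [0.3, -1.1, 0.5]
opening: 0.003
```

Call:
drive_tool:
  increments:
    - [[0,0.06,0],[0,0,0]]
    - [[0,0,0],[0,0,0]]
    - [[0,0,0],[0,0,0]]

```text
t: 11.3
eef_pos: [618.5, 168.7, 16.0]
tcp_rot: [3.141, 0.0, 3.073]
ft_force: [-0.1, 0.4, 0.9]
opening: 0.003
```

Call:
drive_tool:
  increments:
    - [[0,0.05,0],[0,0,0]]
    - [[0,0,0],[0,0,0]]
    - [[0,0,0],[0,0,0]]

```text
t: 11.55
eef_pos: [618.7, 170.1, 16.0]
tcp_rot: [3.141, 0.0, 3.073]
ft_force: [0.1, -0.3, 0.8]
opening: 0.005
```

Call:
drive_tool:
  increments:
    - [[0,0.05,0],[0,0,0]]
    - [[0,0,0],[0,0,0]]
    - [[0,0,0],[0,0,0]]

```text
t: 11.8
eef_pos: [618.7, 170.9, 16.0]
tcp_rot: [-3.141, -0.0, 3.073]
ft_force: [-0.3, -5.3, 1.2]
opening: 0.006
```

Call:
drive_tool:
  increments:
    - [[0,0.05,0],[0,0,0]]
    - [[0,0,0],[0,0,0]]
    - [[0,0,0],[0,0,0]]

```text
t: 12.05
eef_pos: [618.7, 171.0, 16.0]
tcp_rot: [-3.139, -0.001, 3.073]
ft_force: [0.1, -15.0, 2.5]
opening: 0.008
```

Call:
drive_tool:
  increments:
    - [[0,-0.3,0],[0,0,0]]
    - [[0,0,-1],[0,0,0]]
    - [[1,-1,-1],[0,0,0]]
    - [[1,-1,-1],[0,0,0]]
    - [[1,0,0],[0,0,0]]
  jaw: 0.5

```text
t: 12.47
eef_pos: [538.1, 118.9, 97.6]
tcp_rot: [3.141, 0.006, 3.071]
ft_force: [0.9, -0.3, 0.1]
opening: 0.295
```

Call:
drive_tool:
  increments:
    - [[1,-1,0],[0,0,0]]
    - [[1,-1,0],[0,0,0]]
    - [[0,0,0],[0,0,0]]
    - [[0,0,0],[0,0,0]]
    - [[0,0,0],[0,0,0]]

```text
t: 12.88
eef_pos: [475.0, 66.6, 94.5]
tcp_rot: [3.141, 0.001, 3.072]
ft_force: [-0.6, -0.8, -1.2]
opening: 0.653
```

```bash
python3 -c "
from h import *
p=cam('top','a5.png');cv2.imwrite('pics/a5c.png',cv2.resize(p['pixels'][200:300,205:305],None,fx=6,fy=6,interpolation=cv2.INTER_CUBIC))
for t in tiles(p): print(np.round(t[:6],1),np.round(t[6]),w2b(t[:2]))
p=cam('side');cv2.imwrite('pics/a6c.png',cv2.resize(p['pixels'][190:290,260:360],None,fx=6,fy=6,interpolation=cv2.INTER_CUBIC))
for t in tiles(p): print(np.round(t[:6],1),np.round(t[6]),w2b(t[:2]))
plan(473.6,185.7,70,180.5)
"
```

```text
[473.  194.4  27.5  44.4  -0.5 150.5] [238. 284.] [-172.31064924  -38.22691176]
[ 527.  -182.8   46.3   45.9    3.5  270.4] [382. 261.] [ -93.12384412 -410.9628901 ]
[620.6 196.1  47.2  47.3  -3.7 295.2] [237. 228.] [-25.12747496 -26.64905585]
[810.1 140.2  55.3  54.7  17.6 379.7] [258. 158.] [167.67858589 -69.71811855]
[490.   30.   58.6  48.6 -16.  179.5] [295. 251.] [-144.31154096 -201.16987205]
[805.4 119.1  61.1  65.5  17.  185.8] [388. 225.] [164.39060512 -91.10497409]
[620.4 191.5  59.5  49.3  -5.5 132.2] [327. 219.] [-25.03782155 -31.27155675]
turn az units -0.97 then shift units [0.02 3.95 0.81] | pos [475.2  67.1  94.2] board [-161.6 -165.1] yaw 176.06 t 12.98 F [ 0.7 -0.  -0.1] op 68.5
```

View pics/a5c.png

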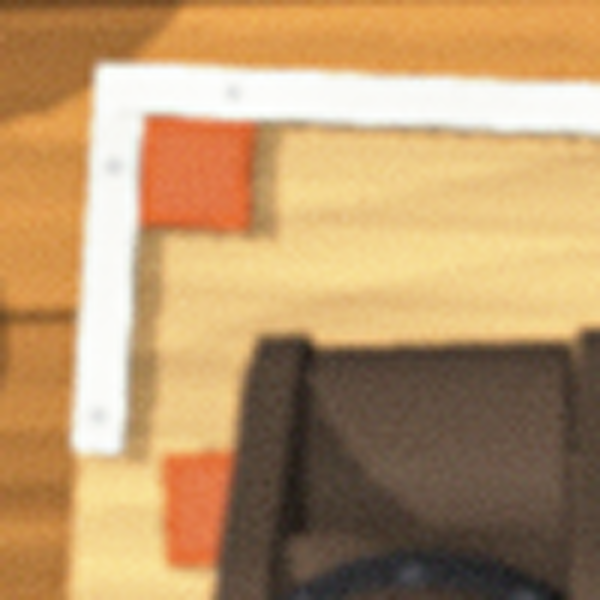

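View pics/a6c.png

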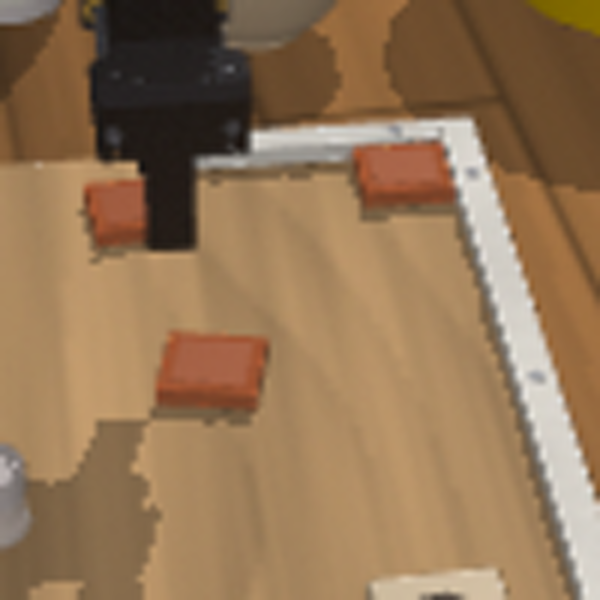

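The first tile sits square in the corner: angle -3.7° against -3.85° for the batten, and both faces touch. Next is tile B.

Call:
drive_tool:
  increments:
    - [[0,0,0],[0,0,-0.97]]
    - [[0,1,0],[0,0,0]]
    - [[0,1,0],[0,0,0]]
    - [[0,1,0.4],[0,0,0]]
    - [[0,0.95,0.4],[0,0,0]]
  jaw: 0.6

```text
t: 13.4
eef_pos: [473.9, 187.4, 70.0]
tcp_rot: [3.141, 0.002, -3.133]
ft_force: [1.0, -0.8, 0.4]
opening: 0.799
```

Call:
drive_tool:
  increments:
    - [[0,0,0],[0,0,0]]
    - [[0,0,0.7],[0,0,0]]
    - [[0,0,0.7],[0,0,0]]
    - [[0,0,0.4],[0,0,0]]
    - [[0,0,0],[0,0,0]]

```text
t: 13.82
eef_pos: [472.6, 185.3, 14.0]
tcp_rot: [-3.141, -0.003, -3.132]
ft_force: [-0.7, -0.9, -0.4]
opening: 0.797
```

Call:
drive_tool:
  increments:
    - [[0,0,0],[0,0,0]]
    - [[0,0,0],[0,0,0]]
    - [[0,0,0],[0,0,0]]
    - [[0,0,0],[0,0,0]]
    - [[0,0,0],[0,0,0]]
  jaw: -1

```text
t: 14.23
eef_pos: [473.6, 185.3, 16.9]
tcp_rot: [3.141, 0.001, -3.133]
ft_force: [0.0, 0.7, 4.9]
opening: 0.521
```

Call:
drive_tool:
  increments:
    - [[0,0,0],[0,0,0]]
    - [[0,0,0],[0,0,0]]
    - [[0,0,0],[0,0,0]]

```text
t: 14.48
eef_pos: [473.6, 185.3, 16.8]
tcp_rot: [3.141, 0.001, -3.133]
ft_force: [0.3, 0.7, 7.0]
opening: 0.524
```

Call:
drive_tool:
  increments:
    - [[0,0,-0.6],[0,0,0]]
    - [[0,0,-0.6],[0,0,0]]
    - [[0,0,0],[0,0,0.94]]
    - [[0,0,0],[0,0,0]]
    - [[0,0,0],[0,0,0]]

```text
t: 14.9
eef_pos: [473.1, 185.2, 52.2]
tcp_rot: [3.141, 0.0, 3.076]
ft_force: [1.0, 0.3, 0.1]
opening: 0.521
```

```bash
python3 -c "
from h import *
planb(-45,-95,18,176.15)
"
```

```text
turn az units 0.03 then shift units [-4.22 -1.58  1.14] | pos [473.1 185.2  52.2] board [-171.6  -47.5] yaw 176.27 t 14.9 F [1.  0.3 0.1] op 49.5
```

Call:
drive_tool:
  increments:
    - [[-0.8,-0.5,0],[0,0,0]]
    - [[-0.9,-0.5,0],[0,0,0]]
    - [[-0.9,-0.5,0],[0,0,0]]
    - [[-0.9,-0.08,0],[0,0,0]]
    - [[-0.72,0,0],[0,0,0]]

```text
t: 15.32
eef_pos: [597.8, 128.1, 51.5]
tcp_rot: [-3.141, -0.001, 3.076]
ft_force: [0.1, 1.1, 0.6]
opening: 0.52
```

Call:
drive_tool:
  increments:
    - [[0,0,0],[0,0,0]]
    - [[0,0,0.6],[0,0,0]]
    - [[0,0,0.4],[0,0,0]]
    - [[0,0,0.15],[0,0,0]]
    - [[0,0,0],[0,0,0]]

```text
t: 15.73
eef_pos: [595.1, 129.5, 16.6]
tcp_rot: [-3.141, -0.002, 3.076]
ft_force: [-0.1, -1.2, -0.4]
opening: 0.52
```

Call:
drive_tool:
  increments:
    - [[0,0,0],[0,0,0]]
    - [[-0.2,0,0],[0,0,0]]
    - [[-0.15,0,0],[0,0,0]]
    - [[-0.15,0,0],[0,0,0]]
    - [[0,0,0],[0,0,0]]

```text
t: 16.15
eef_pos: [612.4, 128.4, 17.7]
tcp_rot: [3.141, 0.001, 3.075]
ft_force: [-0.6, -1.2, 0.0]
opening: 0.522
```

```bash
python3 -c "
from h import *
planb(-25,-95,17,176.15)
"
```

```text
turn az units 0.0 then shift units [-0.13 -0.01  0.02] | pos [612.4 128.4  17.7] board [-28.8 -94.7] yaw 176.17 t 16.15 F [-0.6 -1.2  0. ] op 49.6
```

Call:
drive_tool:
  increments:
    - [[-0.08,0,0.02],[0,0,0]]
    - [[-0.08,0,0],[0,0,0]]
    - [[0,0,0],[0,0,0]]

```text
t: 16.4
eef_pos: [616.4, 128.1, 17.0]
tcp_rot: [3.141, 0.0, 3.075]
ft_force: [0.0, -0.7, -0.8]
opening: 0.52
```

Call:
drive_tool:
  increments:
    - [[-0.06,0,0],[0,0,0]]
    - [[0,0,0],[0,0,0]]
    - [[0,0,0],[0,0,0]]

```text
t: 16.65
eef_pos: [617.6, 128.0, 16.9]
tcp_rot: [-3.142, -0.001, 3.075]
ft_force: [-2.0, -0.7, -0.6]
opening: 0.525
```

Call:
drive_tool:
  increments:
    - [[-0.06,0,0],[0,0,0]]
    - [[0,0,0],[0,0,0]]
    - [[0,0,0],[0,0,0]]

```text
t: 16.9
eef_pos: [617.6, 128.0, 16.8]
tcp_rot: [-3.141, -0.005, 3.075]
ft_force: [-10.4, -0.2, 3.7]
opening: 0.522
```

Call:
drive_tool:
  increments:
    - [[0,0,0],[0,0,0]]
    - [[0,0,0],[0,0,0]]
    - [[0,0,0],[0,0,0]]
    - [[0,0,0],[0,0,0]]
  jaw: 0.3

```text
t: 17.23
eef_pos: [620.0, 127.9, 17.2]
tcp_rot: [3.141, 0.001, 3.075]
ft_force: [0.1, 0.1, -0.1]
opening: 0.65
```

Call:
drive_tool:
  increments:
    - [[0,0,-0.4],[0,0,0]]
    - [[0,0,-1],[0,0,0]]
    - [[0.08,-0.75,0],[0,0,0]]
    - [[0,-0.75,0],[0,0,0]]
    - [[0,0,0],[0,0,0]]

```text
t: 17.65
eef_pos: [614.5, 80.5, 60.5]
tcp_rot: [-3.141, 0.001, 3.073]
ft_force: [0.5, -0.3, 0.5]
opening: 0.652
```

Call:
drive_tool:
  increments:
    - [[0,0,0],[0,0,0]]
    - [[0,0,0],[0,0,0]]
    - [[0,0,0],[0,0,0]]
    - [[0,0,0],[0,0,0]]
    - [[0,0,0],[0,0,0]]
  jaw: -1

```text
t: 18.07
eef_pos: [614.2, 83.8, 59.0]
tcp_rot: [3.141, -0.0, 3.076]
ft_force: [0.8, -1.0, 0.5]
opening: 0.357
```

Call:
drive_tool:
  increments:
    - [[0,0,0],[0,0,0]]
    - [[0,0,0],[0,0,0]]
    - [[0,0,0],[0,0,0]]
    - [[0,0,0],[0,0,0]]

```text
t: 18.4
eef_pos: [614.2, 83.2, 59.0]
tcp_rot: [3.142, -0.0, 3.075]
ft_force: [-0.8, -0.0, -0.5]
opening: 0.073
```

```bash
python3 -c "
from h import *
planb(-25,-101.9,16,176.15)
p=cam('side');cv2.imwrite('pics/b1c.png',cv2.resize(p['pixels'][190:290,260:360],None,fx=6,fy=6,interpolation=cv2.INTER_CUBIC))
"
```

```text
turn az units 0.01 then shift units [0.04 1.26 1.43] | pos [614.2  83.2  59. ] board [ -23.9 -139.7] yaw 176.18 t 18.4 F [-0.8 -0.  -0.5] op 7.0
```

View pics/b1c.png

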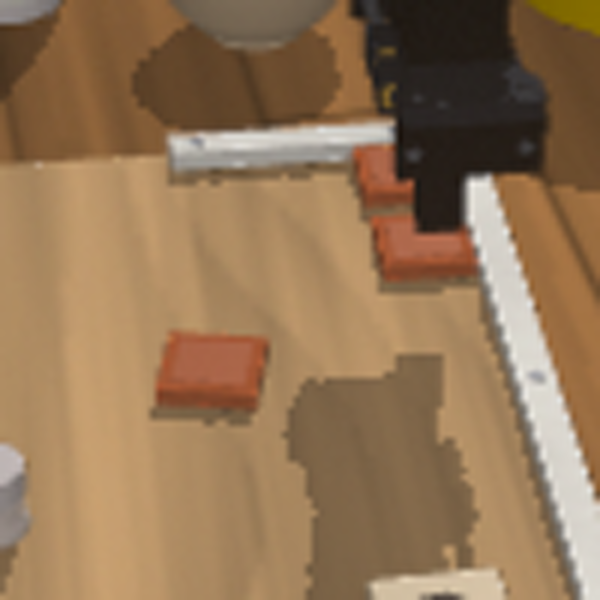

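The second tile lies against the batten at crop (425,250), with a small gap to the first. Next I'll push it left.

Call:
drive_tool:
  increments:
    - [[0.04,0,0.8],[0,0,0]]
    - [[0,0,0.5],[0,0,0]]
    - [[0,0,0.13],[0,0,0]]
    - [[0,0.2,0],[0,0,0]]
    - [[0,0.2,0],[0,0,0]]

```text
t: 18.87
eef_pos: [614.2, 95.5, 16.6]
tcp_rot: [3.141, 0.0, 3.074]
ft_force: [0.3, 0.4, -0.4]
opening: 0.002
```

Call:
drive_tool:
  increments:
    - [[0,0.2,0],[0,0,0]]
    - [[0,0.2,0],[0,0,0]]
    - [[0,0.2,0],[0,0,0]]
    - [[0,0.15,0],[0,0,0]]
    - [[0,0,0],[0,0,0]]

```text
t: 19.28
eef_pos: [615.5, 118.8, 16.5]
tcp_rot: [3.141, 0.001, 3.076]
ft_force: [0.6, -0.8, -0.2]
opening: 0.002
```

Call:
drive_tool:
  increments:
    - [[0,0.06,0],[0,0,0]]
    - [[0,0.06,0],[0,0,0]]
    - [[0,0,0],[0,0,0]]
    - [[0,0,0],[0,0,0]]

```text
t: 19.62
eef_pos: [615.5, 120.9, 16.2]
tcp_rot: [-3.141, -0.0, 3.075]
ft_force: [-1.2, -3.2, 2.2]
opening: 0.005
```

Call:
drive_tool:
  increments:
    - [[0,0.06,0],[0,0,0]]
    - [[0,0,0],[0,0,0]]
    - [[0,0,0],[0,0,0]]

```text
t: 19.87
eef_pos: [615.5, 121.1, 16.2]
tcp_rot: [-3.14, -0.001, 3.075]
ft_force: [-1.8, -15.3, 3.1]
opening: 0.006
```

Call:
drive_tool:
  increments:
    - [[0,-0.3,0],[0,0,0]]
    - [[0,0,-1],[0,0,0]]
    - [[0.8,-1,-1],[0,0,0]]
    - [[0.8,-1,0],[0,0,0]]
    - [[0.8,-1,0],[0,0,0]]
  jaw: 0.6

```text
t: 20.28
eef_pos: [540.7, 32.7, 73.0]
tcp_rot: [3.141, 0.003, 3.076]
ft_force: [0.7, -0.4, -0.9]
opening: 0.298
```

Call:
drive_tool:
  increments:
    - [[0.8,0,0],[0,0,0]]
    - [[0,0,0],[0,0,0]]
    - [[0,0,0],[0,0,0]]
    - [[0,0,0],[0,0,0]]

```text
t: 20.62
eef_pos: [518.2, 34.9, 72.0]
tcp_rot: [3.141, 0.001, 3.075]
ft_force: [0.1, 0.0, -0.7]
opening: 0.577
```

```bash
python3 -c "
from h import *
p=cam('top','b2.png');cv2.imwrite('pics/b2c.png',cv2.resize(p['pixels'][195:345,205:465],None,fx=3,fy=3,interpolation=cv2.INTER_CUBIC))
for t in tiles(p): print(np.round(t[:6],1),np.round(t[6]),w2b(t[:2]))
p=cam('side');cv2.imwrite('pics/b3c.png',cv2.resize(p['pixels'][190:290,260:360],None,fx=6,fy=6,interpolation=cv2.INTER_CUBIC))
plan(490.3,33.8,16,163.1)
"
```

```text
[ 527.1 -182.8   44.8   45.8    5.   264. ] [382. 261.] [ -93.02446114 -411.01798646]
[618.8 169.8 100.   47.2  -3.9 605.6] [245. 229.] [-25.1673467  -53.01775251]
[810.1 140.4  55.5  54.2  16.9 379.1] [258. 158.] [167.67348022 -69.52500183]
turn az units 2.86 then shift units [ 0.88 -0.31  1.86] | pos [518.2  35.1  71.7] board [-116.6 -194.1] yaw 176.21 t 20.72 F [ 0.6 -0.1  0. ] op 62.4
```

View pics/b2c.png

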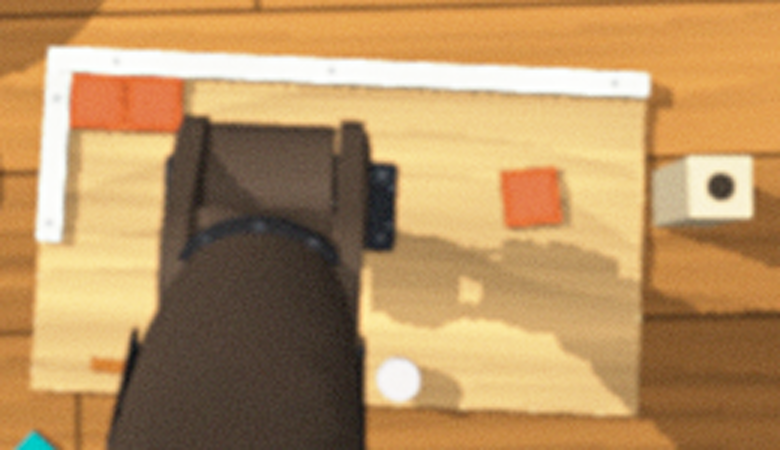

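View pics/b3c.png

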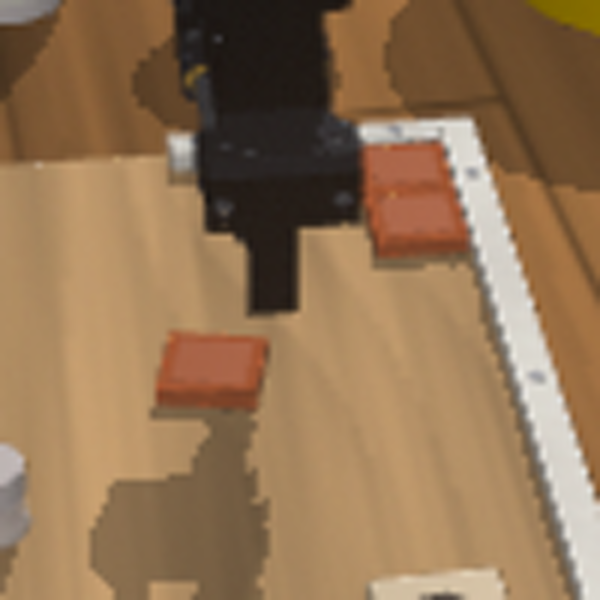

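Two tiles are butted, measuring 100 mm overall at -3.9°. Tile C hasn't moved, at side crop (212,370), so I'll pick it next.

Call:
drive_tool:
  increments:
    - [[0,0,0],[0,0,1]]
    - [[0,0,0],[0,0,1]]
    - [[0,0,0],[0,0,0.86]]
    - [[0.45,-0.3,0],[0,0,0]]
    - [[0.43,0,0],[0,0,0]]
  jaw: 0.8

```text
t: 21.13
eef_pos: [489.5, 33.7, 71.4]
tcp_rot: [3.142, 0.0, 2.846]
ft_force: [0.9, -0.9, -0.2]
opening: 0.897
```

Call:
drive_tool:
  increments:
    - [[0,0,0],[0,0,0]]
    - [[0,0,0.8],[0,0,0]]
    - [[0,0,0.7],[0,0,0]]
    - [[0,0,0.33],[0,0,0]]
    - [[0,0,0],[0,0,0]]

```text
t: 21.55
eef_pos: [489.2, 34.1, 15.1]
tcp_rot: [-3.141, -0.003, 2.846]
ft_force: [-0.1, -0.1, 0.6]
opening: 0.903
```

Call:
drive_tool:
  increments:
    - [[0,0,0],[0,0,0]]
    - [[0,0,0],[0,0,0]]
    - [[0,0,0],[0,0,0]]
    - [[0,0,0],[0,0,0]]
    - [[0,0,0],[0,0,0]]
  jaw: -1

```text
t: 21.97
eef_pos: [489.5, 33.9, 17.5]
tcp_rot: [3.141, 0.001, 2.846]
ft_force: [-0.6, -0.3, 0.7]
opening: 0.606
```

Call:
drive_tool:
  increments:
    - [[0,0,0],[0,0,0]]
    - [[0,0,0],[0,0,0]]
    - [[0,0,0],[0,0,0]]
    - [[0,0,0],[0,0,0]]

```text
t: 22.3
eef_pos: [489.5, 33.9, 17.3]
tcp_rot: [3.141, 0.001, 2.846]
ft_force: [-0.1, 1.4, 5.9]
opening: 0.522
```

Call:
drive_tool:
  increments:
    - [[0,0,-0.6],[0,0,0]]
    - [[0,0,-0.6],[0,0,0]]
    - [[0,0,0],[0,0,-1]]
    - [[0,0,0],[0,0,-1]]
    - [[0,0,0],[0,0,-0.85]]

```text
t: 22.72
eef_pos: [489.3, 33.8, 53.2]
tcp_rot: [3.142, 0.001, 3.078]
ft_force: [-0.4, 0.2, -0.7]
opening: 0.523
```

Call:
drive_tool:
  increments:
    - [[0,0,0],[0,0,0]]
    - [[0,0,0],[0,0,0]]

```text
t: 22.88
eef_pos: [489.1, 33.9, 52.8]
tcp_rot: [3.142, -0.0, 3.072]
ft_force: [-0.3, 1.1, 0.0]
opening: 0.523
```

```bash
python3 -c "
from h import *
planb(-45,-145,18,176.15)
"
```

```text
turn az units -0.03 then shift units [-3.35  1.74  1.16] | pos [489.1  33.9  52.8] board [-145.5 -197.4] yaw 176.0 t 22.88 F [-0.3  1.1  0. ] op 49.7
```

Call:
drive_tool:
  increments:
    - [[-0.85,0.5,0],[0,0,0]]
    - [[-0.85,0.5,0],[0,0,0]]
    - [[-0.85,0.5,0],[0,0,0]]
    - [[-0.8,0.24,0],[0,0,0]]
    - [[0,0,0],[0,0,0]]

```text
t: 23.3
eef_pos: [596.8, 80.2, 52.8]
tcp_rot: [3.141, 0.003, 3.072]
ft_force: [-0.2, 0.1, -1.4]
opening: 0.519
```

Call:
drive_tool:
  increments:
    - [[0,0,0],[0,0,0]]
    - [[0,0,0.6],[0,0,0]]
    - [[0,0,0.4],[0,0,0]]
    - [[0,0,0.15],[0,0,0]]
    - [[0,0,0],[0,0,0]]

```text
t: 23.72
eef_pos: [591.7, 78.9, 17.4]
tcp_rot: [-3.141, -0.003, 3.073]
ft_force: [0.0, 0.2, 0.5]
opening: 0.516
```

Call:
drive_tool:
  increments:
    - [[0,0,0],[0,0,0]]
    - [[-0.2,0,0],[0,0,0]]
    - [[-0.15,0,0],[0,0,0]]
    - [[-0.15,0,0.02],[0,0,0]]
    - [[0,0,0],[0,0,0]]

```text
t: 24.13
eef_pos: [609.1, 78.0, 17.9]
tcp_rot: [3.141, 0.001, 3.074]
ft_force: [0.5, -0.3, -1.2]
opening: 0.522
```

Call:
drive_tool:
  increments:
    - [[-0.08,0,0.02],[0,0,0]]
    - [[-0.08,0,0],[0,0,0]]
    - [[0,0,0],[0,0,0]]

```text
t: 24.38
eef_pos: [613.2, 77.8, 17.2]
tcp_rot: [3.141, 0.0, 3.074]
ft_force: [0.1, 0.3, -0.6]
opening: 0.52
```

```bash
python3 -c "
from h import *
planb(-25,-145,17,176.15)
"
```

```text
turn az units -0.01 then shift units [0.01 0.01 0.01] | pos [613.2  77.8  17.2] board [ -24.6 -145.2] yaw 176.12 t 24.38 F [ 0.1  0.3 -0.6] op 49.4
```

Call:
drive_tool:
  increments:
    - [[-0.06,0,0],[0,0,0]]
    - [[0,0,0],[0,0,0]]
    - [[0,0,0],[0,0,0]]

```text
t: 24.63
eef_pos: [614.1, 77.7, 17.1]
tcp_rot: [-3.142, -0.001, 3.074]
ft_force: [-1.9, 0.3, -0.6]
opening: 0.522
```

Call:
drive_tool:
  increments:
    - [[-0.06,0,0],[0,0,0]]
    - [[0,0,0],[0,0,0]]
    - [[0,0,0],[0,0,0]]

```text
t: 24.88
eef_pos: [614.2, 77.7, 16.9]
tcp_rot: [-3.141, -0.005, 3.074]
ft_force: [-9.8, 0.6, 4.8]
opening: 0.519
```

Contact with the batten. I'll release and go round to the right.

Call:
drive_tool:
  increments:
    - [[0,0,0],[0,0,0]]
    - [[0,0,0],[0,0,0]]
    - [[0,0,0],[0,0,0]]
    - [[0,0,0],[0,0,0]]
  jaw: 0.3

```text
t: 25.22
eef_pos: [616.8, 77.6, 17.3]
tcp_rot: [3.141, 0.001, 3.074]
ft_force: [0.9, 0.7, -0.3]
opening: 0.643
```

Call:
drive_tool:
  increments:
    - [[0,0,-0.4],[0,0,0]]
    - [[0,0,-1],[0,0,0]]
    - [[0.04,-0.75,0],[0,0,0]]
    - [[0,-0.75,0],[0,0,0]]
    - [[0,0,0],[0,0,0]]

```text
t: 25.63
eef_pos: [612.5, 30.0, 60.7]
tcp_rot: [-3.141, 0.002, 3.072]
ft_force: [-0.1, -0.2, 0.8]
opening: 0.648
```

Call:
drive_tool:
  increments:
    - [[0,0,0],[0,0,0]]
    - [[0,0,0],[0,0,0]]
    - [[0,0,0],[0,0,0]]
    - [[0,0,0],[0,0,0]]
    - [[0,0,0],[0,0,0]]
  jaw: -1

```text
t: 26.05
eef_pos: [612.1, 33.4, 59.1]
tcp_rot: [3.141, -0.0, 3.075]
ft_force: [-0.7, -0.5, -0.2]
opening: 0.356
```

Call:
drive_tool:
  increments:
    - [[0,0,0],[0,0,0]]
    - [[0,0,0],[0,0,0]]
    - [[0,0,0],[0,0,0]]
    - [[0,0,0],[0,0,0]]

```text
t: 26.38
eef_pos: [612.1, 32.8, 59.2]
tcp_rot: [3.141, 0.0, 3.074]
ft_force: [0.2, 0.7, -0.7]
opening: 0.076
```

```bash
python3 -c "
from h import *
planb(-25,-151.9,16,176.15)
p=cam('side');cv2.imwrite('pics/c1c.png',cv2.resize(p['pixels'][190:290,260:360],None,fx=6,fy=6,interpolation=cv2.INTER_CUBIC))
"
```

```text
turn az units -0.0 then shift units [0.08 1.27 1.44] | pos [612.1  32.8  59.2] board [ -22.7 -190.1] yaw 176.13 t 26.38 F [ 0.2  0.7 -0.7] op 7.2
```

View pics/c1c.png

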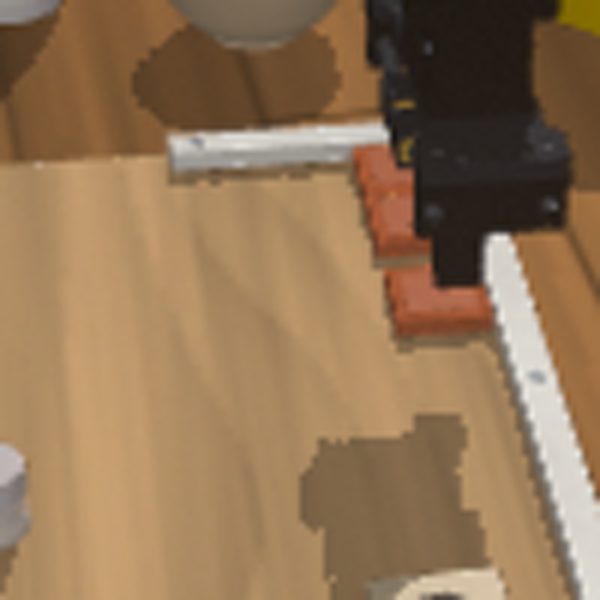

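The third tile lies at crop (440,300) against the batten, with a gap to the second. I'll push it left.

Call:
drive_tool:
  increments:
    - [[0.08,0,0.8],[0,0,0]]
    - [[0,0,0.5],[0,0,0]]
    - [[0,0,0.13],[0,0,0]]
    - [[0,0.2,0],[0,0,0]]
    - [[0,0.2,0],[0,0,0]]

```text
t: 26.85
eef_pos: [610.8, 45.2, 16.7]
tcp_rot: [3.141, 0.0, 3.073]
ft_force: [0.1, -0.2, 0.5]
opening: 0.005
```

Call:
drive_tool:
  increments:
    - [[0,0.2,0],[0,0,0]]
    - [[0,0.2,0],[0,0,0]]
    - [[0,0.2,0],[0,0,0]]
    - [[0,0.15,0],[0,0,0]]
    - [[0,0,0],[0,0,0]]

```text
t: 27.27
eef_pos: [612.2, 68.5, 16.6]
tcp_rot: [3.141, 0.001, 3.075]
ft_force: [0.3, -0.7, 0.2]
opening: 0.003
```

Call:
drive_tool:
  increments:
    - [[0,0.06,0],[0,0,0]]
    - [[0,0.06,0],[0,0,0]]
    - [[0,0,0],[0,0,0]]
    - [[0,0,0],[0,0,0]]

```text
t: 27.6
eef_pos: [612.3, 70.9, 16.2]
tcp_rot: [3.141, -0.0, 3.074]
ft_force: [-0.0, 0.2, -0.6]
opening: 0.003
```

Call:
drive_tool:
  increments:
    - [[0,0.05,0],[0,0,0]]
    - [[0,0,0],[0,0,0]]
    - [[0,0,0],[0,0,0]]

```text
t: 27.85
eef_pos: [612.3, 71.1, 16.3]
tcp_rot: [-3.14, -0.0, 3.074]
ft_force: [-0.9, -10.0, 0.8]
opening: 0.005
```

Call:
drive_tool:
  increments:
    - [[0,-0.3,0],[0,0,0]]
    - [[0,0,-1],[0,0,0]]
    - [[0.5,-1,-1],[0,0,0]]
    - [[0.5,-1,-0.5],[0,0,0]]
    - [[0.5,-1,0],[0,0,0]]
  jaw: 1

```text
t: 28.27
eef_pos: [562.7, -22.2, 92.0]
tcp_rot: [-3.142, 0.005, 3.075]
ft_force: [0.1, -0.0, -0.0]
opening: 0.295
```

Call:
drive_tool:
  increments:
    - [[0,-1,0],[0,0,0]]
    - [[0,-0.5,0],[0,0,0]]
    - [[0,0,0],[0,0,-1]]
    - [[0,0,0],[0,0,-0.9]]
    - [[0,0,0],[0,0,0]]

```text
t: 28.68
eef_pos: [558.9, -66.8, 89.1]
tcp_rot: [3.141, 0.0, -3.055]
ft_force: [0.2, -0.2, -0.5]
opening: 0.65
```

Call:
drive_tool:
  increments:
    - [[0,0,0],[0,0,0]]
    - [[0,0,0],[0,0,0]]

```text
t: 28.85
eef_pos: [559.0, -66.0, 89.0]
tcp_rot: [3.141, 0.0, -3.059]
ft_force: [-0.1, 0.8, -0.5]
opening: 0.786
```

```bash
python3 -c "
from h import *
p=cam('top','d1.png');cv2.imwrite('pics/d1c.png',cv2.resize(p['pixels'][195:345,205:465],None,fx=3,fy=3,interpolation=cv2.INTER_CUBIC))
for t in tiles(p): print(np.round(t[:6],1),np.round(t[6]),w2b(t[:2]))
p=cam('side');cv2.imwrite('pics/d2c.png',cv2.resize(p['pixels'][190:350,250:390],None,fx=4,fy=4,interpolation=cv2.INTER_CUBIC))
for t in tiles(p): print(np.round(t[:6],1),np.round(t[6]),w2b(t[:2]))
plan(527.1,-173,16,185)
"
```

```text
[ 527.7 -184.    46.7   43.4    2.6  235.6] [383. 261.] [ -92.35583083 -412.1251845 ]
[617.2 146.3 146.8  47.2  -3.8 818.8] [254. 229.] [-25.18713981 -76.55256327]
[810.2 140.1  55.3  54.5  17.6 378.1] [258. 158.] [167.71658758 -69.81466161]
[805.3 119.5  61.1  65.7  17.  185.8] [388. 225.] [164.23029012 -90.68352111]
turn az units -0.05 then shift units [ 1.37 -3.46  2.43] | pos [559.  -65.9  89. ] board [ -69.  -292.2] yaw -175.23 t 28.95 F [-0.3 -0.9  0.3] op 82.9
```

View pics/d1c.png

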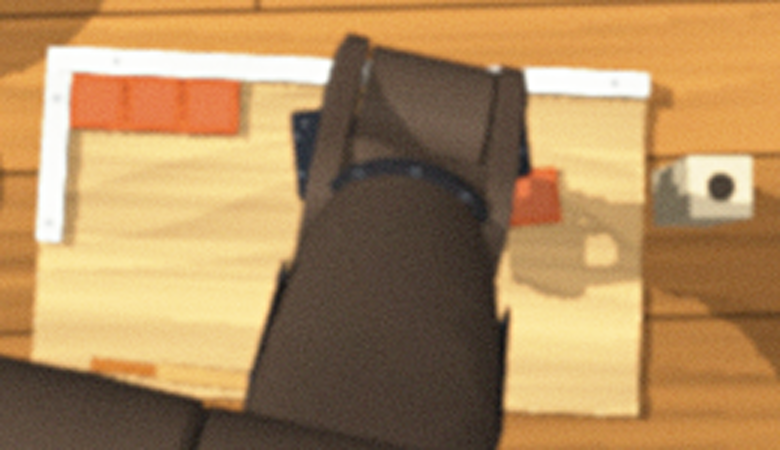

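View pics/d2c.png

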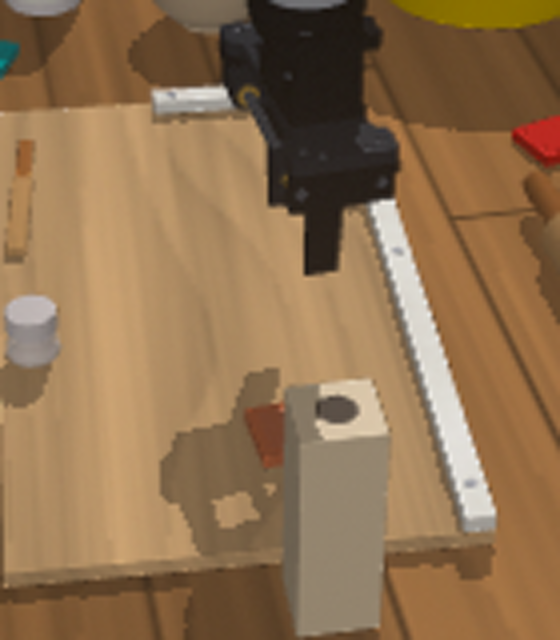

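Three tiles are butted, measuring 147 by 47 mm at -3.8°. Tile D is still at top crop (535,197), beside the standing prop. I'll move above it and then go straight down.

Call:
drive_tool:
  increments:
    - [[0.37,-0.9,0],[0,0,0]]
    - [[0.5,-0.9,0],[0,0,0]]
    - [[0.5,-0.9,0],[0,0,0]]
    - [[0,-0.76,0],[0,0,0]]
    - [[0,0,0],[0,0,0]]

```text
t: 29.37
eef_pos: [527.0, -176.2, 89.2]
tcp_rot: [-3.141, 0.001, -3.061]
ft_force: [-0.3, 0.3, 0.4]
opening: 0.996
```

Call:
drive_tool:
  increments:
    - [[0,0,0],[0,0,0]]
    - [[0,0,0],[0,0,0]]

```text
t: 29.53
eef_pos: [526.8, -172.4, 88.9]
tcp_rot: [3.141, -0.0, -3.058]
ft_force: [-0.6, -0.7, 0.3]
opening: 1.003
```

Call:
drive_tool:
  increments:
    - [[0,0,0.8],[0,0,0]]
    - [[0,0,0.8],[0,0,0]]
    - [[0,0,0.6],[0,0,0]]
    - [[0,0,0.23],[0,0,0]]
    - [[0,0,0],[0,0,0]]

```text
t: 29.95
eef_pos: [526.3, -171.7, 14.8]
tcp_rot: [3.14, -0.002, -3.056]
ft_force: [-0.4, -0.3, -0.5]
opening: 0.999
```

Call:
drive_tool:
  increments:
    - [[0,0,0],[0,0,0]]
    - [[0,0,0],[0,0,0]]
    - [[0,0,0],[0,0,0]]
    - [[0,0,0],[0,0,0]]
    - [[0,0,0],[0,0,0]]
  jaw: -1

```text
t: 30.37
eef_pos: [527.1, -173.0, 16.8]
tcp_rot: [-3.141, 0.001, -3.057]
ft_force: [-0.8, -0.4, 0.2]
opening: 0.707
```

Call:
drive_tool:
  increments:
    - [[0,0,0],[0,0,0]]
    - [[0,0,0],[0,0,0]]
    - [[0,0,0],[0,0,0]]
    - [[0,0,0],[0,0,0]]
    - [[0,0,0],[0,0,0]]

```text
t: 30.78
eef_pos: [527.0, -173.1, 16.3]
tcp_rot: [-3.141, 0.0, -3.057]
ft_force: [-1.1, -0.7, 3.6]
opening: 0.521
```

Call:
drive_tool:
  increments:
    - [[0,0,-0.6],[0,0,0]]
    - [[0,0,-0.6],[0,0,0]]
    - [[0,0,0],[0,0,1]]
    - [[0,0,0],[0,0,0.9]]
    - [[0,0,0],[0,0,0]]

```text
t: 31.2
eef_pos: [526.7, -172.9, 52.3]
tcp_rot: [3.141, 0.0, 3.071]
ft_force: [-0.6, -0.2, -0.1]
opening: 0.524
```

Call:
drive_tool:
  increments:
    - [[0,0,0],[0,0,0]]
    - [[0,0,0],[0,0,0]]

```text
t: 31.37
eef_pos: [526.7, -172.9, 51.9]
tcp_rot: [3.141, -0.001, 3.076]
ft_force: [0.3, 0.6, 0.2]
opening: 0.524
```

```bash
python3 -c "
from h import *
planb(-45,-195,18,176.15)
"
```

```text
turn az units 0.02 then shift units [-1.64  6.87  1.13] | pos [ 526.7 -172.9   51.9] board [ -94.1 -401.1] yaw 176.26 t 31.37 F [0.3 0.6 0.2] op 49.8
```

Call:
drive_tool:
  increments:
    - [[-0.3,1,0],[0,0,0.02]]
    - [[-0.3,1,0],[0,0,0]]
    - [[-0.3,1,0],[0,0,0]]
    - [[-0.3,1,0],[0,0,0]]
    - [[-0.3,1,0],[0,0,0]]

```text
t: 31.78
eef_pos: [582.2, -24.9, 51.8]
tcp_rot: [3.141, -0.001, 3.074]
ft_force: [0.9, 0.5, -0.7]
opening: 0.524
```

Call:
drive_tool:
  increments:
    - [[-0.14,1,0],[0,0,0]]
    - [[0,0.87,0],[0,0,0]]
    - [[0,0,0],[0,0,0]]
    - [[0,0,0],[0,0,0]]
    - [[0,0,0],[0,0,0]]

```text
t: 32.2
eef_pos: [589.9, 29.0, 51.9]
tcp_rot: [-3.142, -0.0, 3.074]
ft_force: [-0.2, 0.2, -0.8]
opening: 0.522
```

Call:
drive_tool:
  increments:
    - [[0,0,0.6],[0,0,0]]
    - [[0,0,0.4],[0,0,0]]
    - [[0,0,0.13],[0,0,0]]
    - [[0,0,0],[0,0,0]]
    - [[0,0,0],[0,0,0]]

```text
t: 32.62
eef_pos: [590.1, 28.7, 18.1]
tcp_rot: [3.142, -0.001, 3.072]
ft_force: [0.4, -0.1, -0.2]
opening: 0.52
```

Call:
drive_tool:
  increments:
    - [[0,0,0],[0,0,0]]
    - [[-0.2,0,0],[0,0,0]]
    - [[-0.15,0,0],[0,0,0]]
    - [[-0.15,0,0.02],[0,0,0]]
    - [[0,0,0],[0,0,0]]

```text
t: 33.03
eef_pos: [606.3, 28.2, 17.8]
tcp_rot: [3.142, 0.001, 3.072]
ft_force: [-0.1, -0.4, -0.9]
opening: 0.522
```

```bash
python3 -c "
from h import *
planb(-25,-195,17,176.15)
"
```

```text
turn az units -0.03 then shift units [-0.11  0.01  0.03] | pos [606.3  28.2  17.8] board [ -28.2 -195.2] yaw 176.03 t 33.03 F [-0.1 -0.4 -0.9] op 49.5
```

Call:
drive_tool:
  increments:
    - [[-0.08,0,0.04],[0,0,0]]
    - [[-0.06,0,0],[0,0,0]]
    - [[0,0,0],[0,0,0]]

```text
t: 33.28
eef_pos: [609.5, 28.0, 16.4]
tcp_rot: [3.142, 0.0, 3.072]
ft_force: [0.4, 0.8, 0.5]
opening: 0.517
```

Call:
drive_tool:
  increments:
    - [[-0.06,0,0],[0,0,0]]
    - [[0,0,0],[0,0,0]]
    - [[0,0,0],[0,0,0]]

```text
t: 33.53
eef_pos: [610.3, 27.9, 16.3]
tcp_rot: [3.142, -0.002, 3.072]
ft_force: [-4.9, 0.4, 2.4]
opening: 0.525
```

Call:
drive_tool:
  increments:
    - [[-0.05,0,0],[0,0,0]]
    - [[0,0,0],[0,0,0]]
    - [[0,0,0],[0,0,0]]

```text
t: 33.78
eef_pos: [610.3, 27.9, 16.3]
tcp_rot: [3.142, -0.005, 3.073]
ft_force: [-11.8, 1.8, 6.5]
opening: 0.521
```

Call:
drive_tool:
  increments:
    - [[0,0,0],[0,0,0]]
    - [[0,0,0],[0,0,0]]
    - [[0,0,0],[0,0,0]]
    - [[0,0,0],[0,0,0]]
  jaw: 0.3

```text
t: 34.12
eef_pos: [613.0, 27.7, 16.5]
tcp_rot: [3.141, 0.001, 3.072]
ft_force: [1.0, 0.1, 0.4]
opening: 0.647
```

Call:
drive_tool:
  increments:
    - [[0,0,-0.4],[0,0,0]]
    - [[0,0,-1],[0,0,0]]
    - [[0.06,-0.75,0],[0,0,0]]
    - [[0,-0.75,0],[0,0,0]]
    - [[0,0,0],[0,0,0]]

```text
t: 34.53
eef_pos: [608.1, -19.8, 59.9]
tcp_rot: [-3.141, 0.002, 3.071]
ft_force: [0.8, -0.4, -0.4]
opening: 0.654
```

Call:
drive_tool:
  increments:
    - [[0,0,0],[0,0,0]]
    - [[0,0,0],[0,0,0]]
    - [[0,0,0],[0,0,0]]
    - [[0,0,0],[0,0,0]]
    - [[0,0,0],[0,0,0]]
  jaw: -1

```text
t: 34.95
eef_pos: [607.6, -16.4, 58.4]
tcp_rot: [3.141, -0.0, 3.073]
ft_force: [0.7, 0.4, 0.6]
opening: 0.355
```

Call:
drive_tool:
  increments:
    - [[0,0,0],[0,0,0]]
    - [[0,0,0],[0,0,0]]
    - [[0,0,0],[0,0,0]]
    - [[0,0,0],[0,0,0]]

```text
t: 35.28
eef_pos: [607.6, -17.0, 58.4]
tcp_rot: [3.142, -0.0, 3.072]
ft_force: [-0.7, 0.4, 1.0]
opening: 0.072
```

```bash
python3 -c "
from h import *
planb(-25,-201.9,16,176.15)
p=cam('side');cv2.imwrite('pics/e1c.png',cv2.resize(p['pixels'][190:290,260:360],None,fx=6,fy=6,interpolation=cv2.INTER_CUBIC))
"
```

```text
turn az units -0.02 then shift units [0.04 1.27 1.41] | pos [607.6 -17.   58.4] board [ -23.8 -240.1] yaw 176.04 t 35.28 F [-0.7  0.4  1. ] op 6.8
```

View pics/e1c.png

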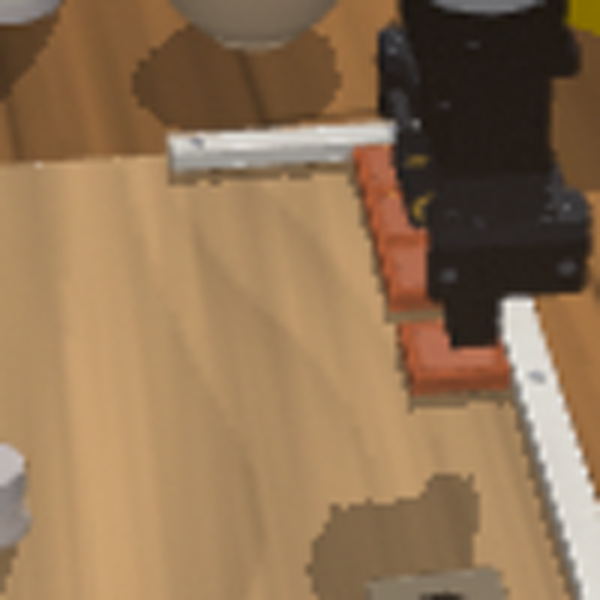

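The fourth tile is at crop (455,355), against the batten with a gap to the third. I'll push it left.

Call:
drive_tool:
  increments:
    - [[0.04,0,0.8],[0,0,0]]
    - [[0,0,0.5],[0,0,0]]
    - [[0,0,0.11],[0,0,0]]
    - [[0,0.2,0],[0,0,0]]
    - [[0,0.2,0],[0,0,0]]

```text
t: 35.75
eef_pos: [607.6, -4.8, 16.6]
tcp_rot: [3.141, 0.0, 3.072]
ft_force: [-0.3, -0.2, 0.4]
opening: 0.005
```

Call:
drive_tool:
  increments:
    - [[0,0.2,0],[0,0,0]]
    - [[0,0.2,0],[0,0,0]]
    - [[0,0.2,0],[0,0,0]]
    - [[0,0.15,0],[0,0,0]]
    - [[0,0,0],[0,0,0]]

```text
t: 36.17
eef_pos: [609.0, 18.6, 16.5]
tcp_rot: [3.141, 0.001, 3.073]
ft_force: [-0.9, 0.7, 1.1]
opening: 0.003
```

Call:
drive_tool:
  increments:
    - [[0,0.06,0],[0,0,0]]
    - [[0,0.06,0],[0,0,0]]
    - [[0,0,0],[0,0,0]]
    - [[0,0,0],[0,0,0]]

```text
t: 36.5
eef_pos: [609.1, 21.0, 16.1]
tcp_rot: [3.141, -0.0, 3.072]
ft_force: [-0.7, 0.2, 0.2]
opening: 0.005
```

Call:
drive_tool:
  increments:
    - [[0,0.05,0],[0,0,0]]
    - [[0,0,0],[0,0,0]]
    - [[0,0,0],[0,0,0]]

```text
t: 36.75
eef_pos: [609.1, 21.2, 16.1]
tcp_rot: [-3.14, -0.0, 3.072]
ft_force: [-0.5, -10.6, 0.5]
opening: 0.006
```

Call:
drive_tool:
  increments:
    - [[0,-0.3,0],[0,0,0]]
    - [[0,0,-1],[0,0,0]]
    - [[0,0,-1],[0,0,0]]
    - [[0.5,-1,-1],[0,0,0]]
    - [[0.5,-1,-1],[0,0,0]]

```text
t: 37.17
eef_pos: [576.7, -40.0, 132.7]
tcp_rot: [3.141, 0.0, 3.074]
ft_force: [-0.2, -0.6, -0.0]
opening: 0.005
```

Call:
drive_tool:
  increments:
    - [[0.5,-1,-1],[0,0,0]]
    - [[0.5,-1,-1],[0,0,0]]
    - [[0,-1,-0.8],[0,0,0]]
    - [[0,-1,0],[0,0,0]]
    - [[0,-1,0],[0,0,0]]

```text
t: 37.58
eef_pos: [539.1, -185.1, 213.2]
tcp_rot: [-3.141, 0.003, 3.072]
ft_force: [0.5, 0.4, -0.9]
opening: 0.0
```

Call:
drive_tool:
  increments:
    - [[0,-1,0],[0,0,0]]
    - [[0,-1,0],[0,0,0]]
    - [[0,-1,0],[0,0,0]]
    - [[0,-1,0],[0,0,0]]
    - [[0,-1,0],[0,0,0]]

```text
t: 38.0
eef_pos: [528.2, -334.6, 211.2]
tcp_rot: [3.141, 0.0, 3.072]
ft_force: [-0.1, 0.1, -0.2]
opening: 0.006
```

Call:
drive_tool:
  increments:
    - [[0,-1,0],[0,0,0]]
    - [[0,0,0],[0,0,0]]
    - [[0,0,0],[0,0,0]]
    - [[0,0,0],[0,0,0]]

```text
t: 38.33
eef_pos: [526.4, -362.4, 211.0]
tcp_rot: [3.141, -0.0, 3.072]
ft_force: [-0.1, 0.3, -0.5]
opening: 0.006
```

```bash
python3 -c "
from h import *
p=cam('top','f1.png');cv2.imwrite('pics/f1c.png',cv2.resize(p['pixels'][195:345,205:465],None,fx=3,fy=3,interpolation=cv2.INTER_CUBIC))
for t in tiles(p,amin=100): print(np.round(t[:6],1),np.round(t[6]),w2b(t[:2]))
p=cam('side','f2.png');cv2.imwrite('pics/f2c.png',cv2.resize(p['pixels'][190:390,250:400],None,fx=4,fy=4,interpolation=cv2.INTER_CUBIC)[:800])
print(env.tip_of('prop_center',p))
plan(522,-375,130,176.15)
"
```

```text
[810.3 140.2  55.3  54.4  17.6 378.5] [258. 158.] [167.90420625 -69.71831906]
[{'point': [522.1, -312.0, 73.3], 'score': 0.78}]
turn az units -0.01 then shift units [ 0.14 -0.45  2.71] | pos [ 527.  -361.8  211.4] board [ -81.1 -589.5] yaw 176.1 t 38.48 F [-0.1 -0.1 -0.7] op 1.1
```

View pics/f1c.png

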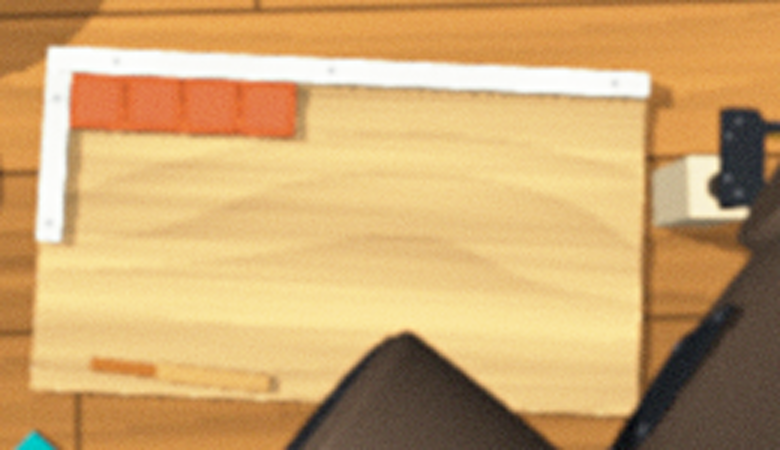

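View pics/f2.png

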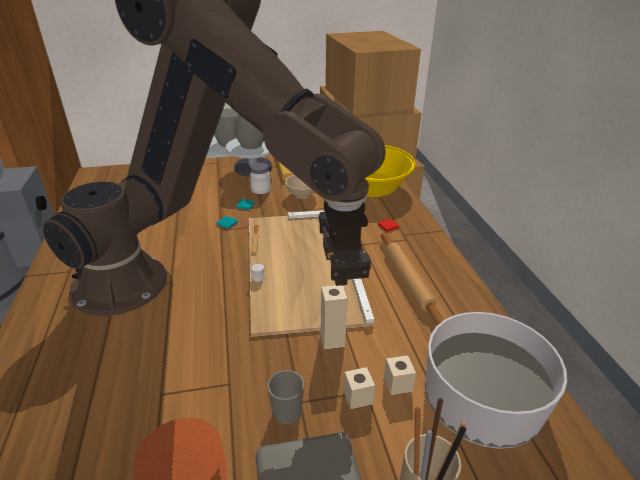

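The row of four looks right in the top crop, from (72,100) to (297,108). Next I'll work out the prop's position from the first top picture.

```bash
python3 -c "
from h import *
p=cam('top')
uv=[(205+719/3-.33,195+187/3-.33),(205+686/3-.33,195+187/3-.33),(205+752/3-.33,195+187/3-.33)]
print(unproj(p,uv,150)); print(unproj(p,[(205+653/3,195+195/3)],0))
q=cam('side'); 
c=unproj(p,uv[:1],150)[0]
for X in [c,c-[0,25,0],c+[0,25,-150]]: print(proj(q,X))
plan(c[0],c[1]-25-20,130,176.15)
"
```

```text
[[ 523.58290955 -317.10082401  150.        ]
 [ 524.19023975 -290.75402643  150.        ]
 [ 522.97542867 -343.45415855  150.        ]]
[[ 527.09186805 -295.1506759     0.        ]]
[[333.47753281 292.35839042]]
[[336.07338232 299.80710985]]
[[329.64547774 333.25331885]]
turn az units -0.01 then shift units [ 0.12 -0.01  2.72] | pos [ 527.1 -361.9  211.5] board [ -81.  -589.7] yaw 176.1 t 38.58 F [-0.1  0.7  0. ] op 0.5
```

Call:
drive_tool:
  increments:
    - [[0.2,-0.1,0],[0,0,0]]
    - [[0,0,1],[0,0,0]]
    - [[0,0,1],[0,0,0]]
    - [[0,0,0.85],[0,0,0]]
    - [[0,0,0],[0,0,0]]

```text
t: 39.0
eef_pos: [518.6, -363.9, 121.3]
tcp_rot: [3.137, -0.006, 3.073]
ft_force: [-0.5, -0.4, -0.4]
opening: 0.006
```

Call:
drive_tool:
  increments:
    - [[0,0.2,0],[0,0,0]]
    - [[0,0.2,0],[0,0,0]]
    - [[0,0.1,0],[0,0,0]]
    - [[0,0.1,0],[0,0,0]]
    - [[0,0.1,0],[0,0,0]]

```text
t: 39.42
eef_pos: [522.6, -344.5, 127.2]
tcp_rot: [-3.14, 0.002, 3.073]
ft_force: [-0.2, -1.3, 2.5]
opening: -0.0
```

Call:
drive_tool:
  increments:
    - [[0,0.1,0],[0,0,0]]
    - [[0,0.1,0],[0,0,0]]
    - [[0,0.1,0],[0,0,0]]
    - [[0,0.1,0],[0,0,0]]
    - [[0,0,0],[0,0,0]]

```text
t: 39.83
eef_pos: [522.9, -331.8, 125.7]
tcp_rot: [3.141, -0.0, 3.073]
ft_force: [-0.6, -0.7, 0.9]
opening: 0.004
```

```bash
python3 -c "
from h import *
q=cam('side'); cv2.imwrite('pics/g1.png',cv2.resize(q['pixels'][200:380,240:440],None,fx=4,fy=4)[:600])
"
```

```text
(no output)
```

View pics/g1.png

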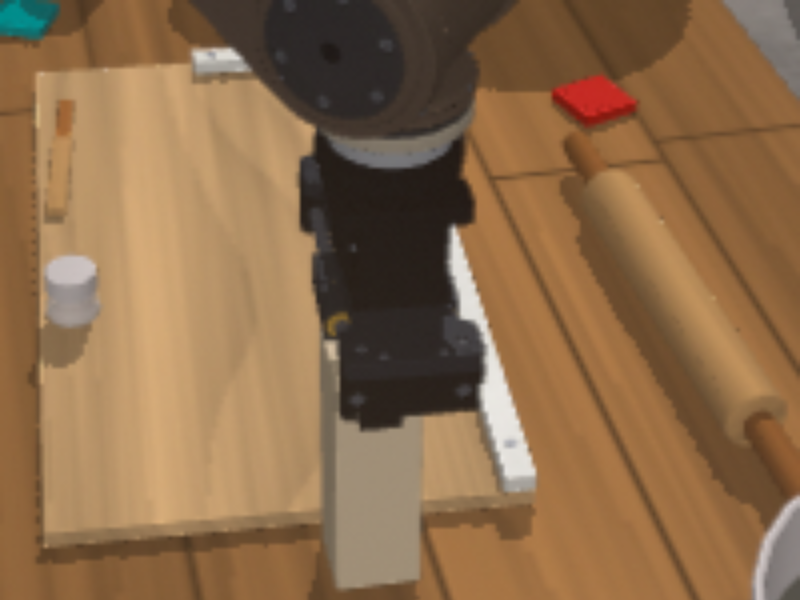

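The side crop shows the finger against the prop near its top, with the prop beginning to lean, foot at (375,585). I'll keep pushing slowly.

Call:
drive_tool:
  increments:
    - [[0,0.1,0],[0,0,0]]
    - [[0,0.1,0],[0,0,0]]
    - [[0,0.1,0],[0,0,0]]
    - [[0,0.1,0],[0,0,0]]
    - [[0,0.1,0],[0,0,0]]

```text
t: 40.3
eef_pos: [523.9, -317.1, 125.7]
tcp_rot: [3.141, -0.0, 3.072]
ft_force: [-0.7, -0.8, 0.5]
opening: 0.005
```

Call:
drive_tool:
  increments:
    - [[0,0.1,0],[0,0,0]]
    - [[0,0.1,0],[0,0,0]]
    - [[0,0.1,0],[0,0,0]]
    - [[0,0.1,0],[0,0,0]]
    - [[0,0,0],[0,0,0]]

```text
t: 40.72
eef_pos: [524.8, -304.8, 125.7]
tcp_rot: [3.141, -0.0, 3.073]
ft_force: [0.2, -0.3, 0.3]
opening: 0.008
```

```bash
python3 -c "
from h import *
q=cam('side'); cv2.imwrite('pics/g2.png',cv2.resize(q['pixels'][200:380,240:440],None,fx=4,fy=4)[:600])
"
```

```text
(no output)
```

View pics/g2.png

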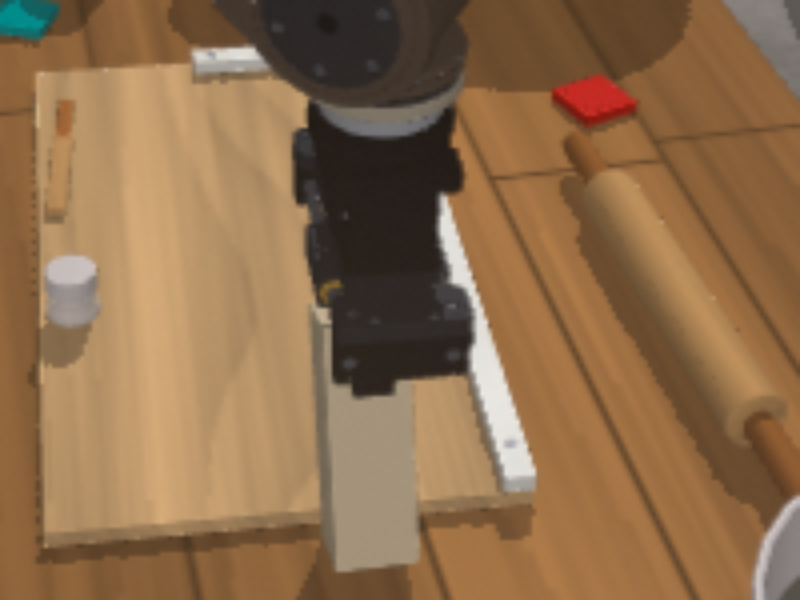

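The prop is clearly leaning left and nearly past balance. I'll go on.

Call:
drive_tool:
  increments:
    - [[0,0.1,0],[0,0,0]]
    - [[0,0.1,0],[0,0,0]]
    - [[0,0.1,0],[0,0,0]]
    - [[0,0,0],[0,0,0]]
    - [[0,0,0],[0,0,0]]

```text
t: 41.18
eef_pos: [525.4, -296.3, 125.8]
tcp_rot: [3.142, 0.0, 3.073]
ft_force: [-0.8, -0.5, -0.9]
opening: 0.006
```

Call:
drive_tool:
  increments:
    - [[0,0,0],[0,0,0]]
    - [[0,0,0],[0,0,0]]
    - [[0,0,0],[0,0,0]]
    - [[0,0,0],[0,0,0]]
    - [[0,0,0],[0,0,0]]

```text
t: 41.6
eef_pos: [525.3, -296.6, 125.7]
tcp_rot: [3.141, -0.0, 3.072]
ft_force: [0.1, 0.3, -0.3]
opening: 0.005
```

```bash
python3 -c "
from h import *
q=cam('side'); cv2.imwrite('pics/g3.png',cv2.resize(q['pixels'][200:380,240:440],None,fx=4,fy=4)[:600])
"
```

```text
(no output)
```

View pics/g3.png

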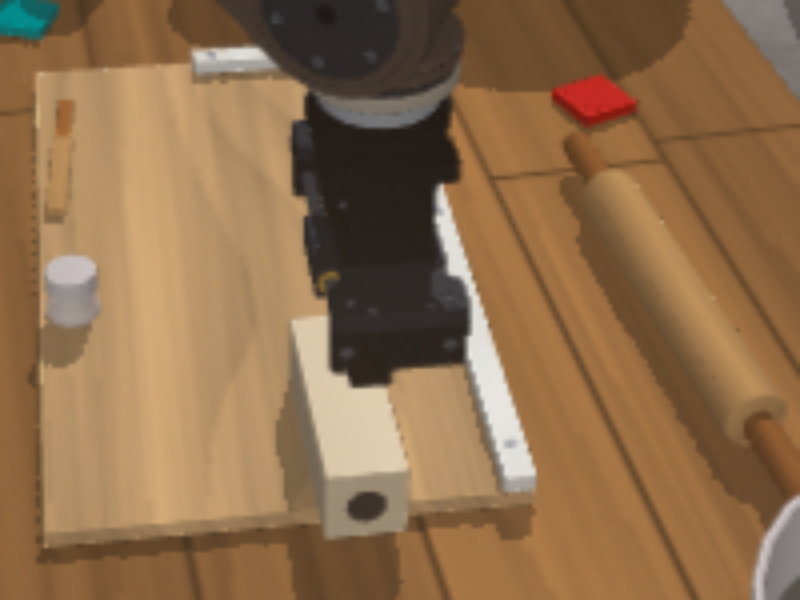

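The prop has fallen and lies on the board, at crop (350,430), with its foot overhanging. I'll move to its front side and measure.

Call:
drive_tool:
  increments:
    - [[0,0,-0.6],[0,0,0]]
    - [[1,0,-0.4],[0,0,0]]
    - [[1,0,0],[0,0,0]]
    - [[1,0,0],[0,0,0]]
    - [[1,0,0],[0,0,0]]
  jaw: 1

```text
t: 42.07
eef_pos: [404.4, -287.9, 155.9]
tcp_rot: [-3.141, 0.0, 3.073]
ft_force: [0.8, -1.6, -0.4]
opening: 0.299
```

Call:
drive_tool:
  increments:
    - [[0,1,0],[0,0,0]]
    - [[0,1,0],[0,0,0]]
    - [[0,0,0],[0,0,0]]
    - [[0,0,0],[0,0,0]]
    - [[0,0,0],[0,0,0]]

```text
t: 42.48
eef_pos: [410.2, -228.8, 156.0]
tcp_rot: [-3.141, 0.001, 3.073]
ft_force: [-0.2, 1.0, 0.3]
opening: 0.646
```

```bash
python3 -c "
from h import *
p=cam('top','i1.png');cv2.imwrite('pics/i1c.png',cv2.resize(p['pixels'][195:345,205:465],None,fx=3,fy=3,interpolation=cv2.INTER_CUBIC))
for t in tiles(p,amin=100): print(np.round(t[:6],1),np.round(t[6]),w2b(t[:2]))
q=cam('side','i2.png')
print([ (np.round(d['point'],1),d['score']) for d in env.tip_of('prop_center',p)],[ (np.round(d['point'],1),d['score']) for d in env.tip_of('prop_center',q)])
plan(400,-200,125,176.15)
"
```

```text
[810.  140.3  55.4  54.4  16.7 379.8] [258. 158.] [167.5303505  -69.61249288]
[(array([ 531.5, -228.8,   38.9]), 0.73), (array([ 390.3, -486.4,    3.2]), 0.66)] [(array([ 523.3, -225.1,   34.4]), 0.88), (array([619. , 103.3,  13.3]), 0.64), (array([578.4, 406.8,   1.1]), 0.4)]
turn az units -0.03 then shift units [0.39 0.94 1.02] | pos [ 409.9 -229.   155.6] board [-206.9 -464.9] yaw 176.0 t 42.68 F [-0.8 -0.3 -1.2] op 77.7
```

View pics/i1c.png

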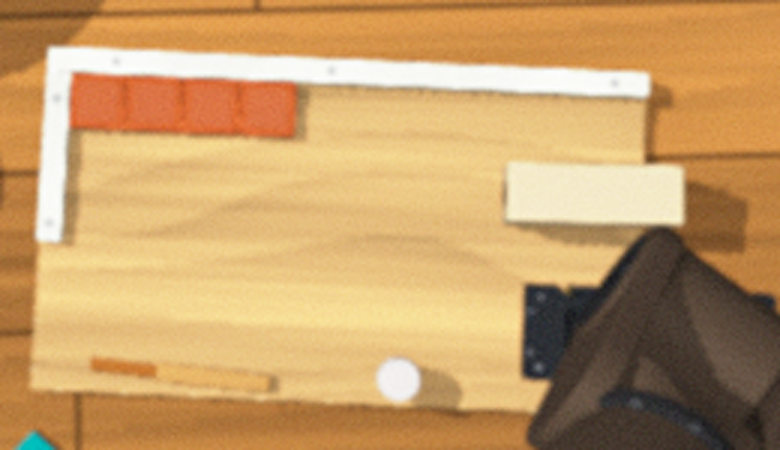

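View pics/i2.png

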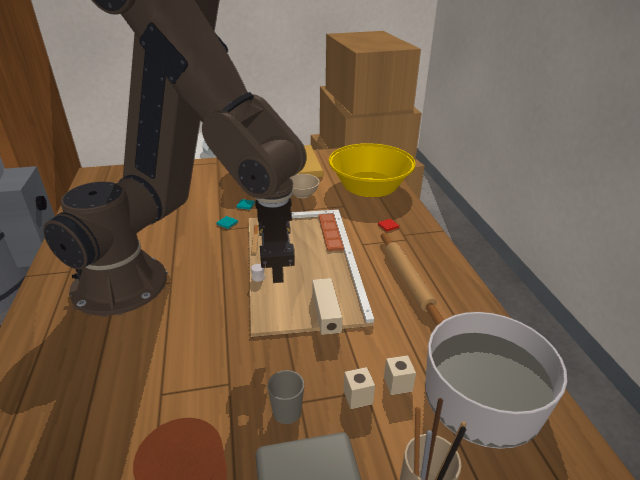

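Call:
drive_tool:
  increments:
    - [[0,0.28,1],[0,0,0]]
    - [[0,0,1],[0,0,0]]
    - [[0,0,1],[0,0,0]]
    - [[0,0,0.6],[0,0,0]]
    - [[0,0,0.4],[0,0,0]]

```text
t: 43.1
eef_pos: [409.8, -220.0, 33.6]
tcp_rot: [3.14, -0.002, 3.072]
ft_force: [-0.0, 0.7, 0.3]
opening: 1.001
```

Call:
drive_tool:
  increments:
    - [[0,0,0],[0,0,0]]
    - [[0,0,0],[0,0,0]]
    - [[-0.6,0,0],[0,0,0]]
    - [[-0.6,0,0],[0,0,0]]
    - [[-0.6,0,0],[0,0,0]]

```text
t: 43.52
eef_pos: [465.4, -224.3, 37.1]
tcp_rot: [-3.141, 0.002, 3.072]
ft_force: [0.0, 0.1, 0.9]
opening: 0.998
```

Call:
drive_tool:
  increments:
    - [[-0.3,0,0],[0,0,0]]
    - [[-0.2,0,0],[0,0,0]]
    - [[-0.2,0,0],[0,0,0]]
    - [[-0.2,0,0],[0,0,0]]
    - [[-0.2,0,0],[0,0,0]]

```text
t: 43.93
eef_pos: [495.8, -225.5, 35.9]
tcp_rot: [3.14, -0.003, 3.073]
ft_force: [-10.2, 0.7, 9.9]
opening: 1.0
```

```bash
python3 -c "
from h import *
planb(-60,-456,35,176.15)
"
```

```text
turn az units -0.02 then shift units [-2.04 -0.01  0.02] | pos [ 495.8 -225.5   35.9] board [-121.3 -455.7] yaw 176.04 t 43.93 F [-10.2   0.7   9.9] op 95.0
```

Call:
drive_tool:
  increments:
    - [[-0.2,0,0],[0,0,0]]
    - [[-0.2,0,0],[0,0,0]]
    - [[-0.2,0,0],[0,0,0]]
    - [[-0.2,0,0],[0,0,0]]
    - [[-0.2,0,0],[0,0,0]]

```text
t: 44.35
eef_pos: [525.4, -227.6, 35.9]
tcp_rot: [3.14, -0.004, 3.072]
ft_force: [-9.6, 0.5, 7.5]
opening: 0.997
```

Call:
drive_tool:
  increments:
    - [[-0.2,0,0],[0,0,0]]
    - [[-0.15,0,0],[0,0,0]]
    - [[-0.15,0,0],[0,0,0]]
    - [[-0.1,0,0],[0,0,0]]
    - [[0,0,0],[0,0,0]]

```text
t: 44.77
eef_pos: [544.0, -229.0, 35.9]
tcp_rot: [3.141, -0.003, 3.072]
ft_force: [-4.4, 1.2, 3.2]
opening: 1.0
```

```bash
python3 -c "
from h import *
planb(-60,-456,35,176.15)
p=cam('top','j1.png');cv2.imwrite('pics/j1c.png',cv2.resize(p['pixels'][195:345,205:465],None,fx=3,fy=3,interpolation=cv2.INTER_CUBIC))
"
```

```text
turn az units -0.03 then shift units [-0.43 -0.    0.03] | pos [ 544.  -229.    35.9] board [ -73. -456.] yaw 176.04 t 44.77 F [-4.4  1.2  3.2] op 95.0
```

View pics/j1c.png

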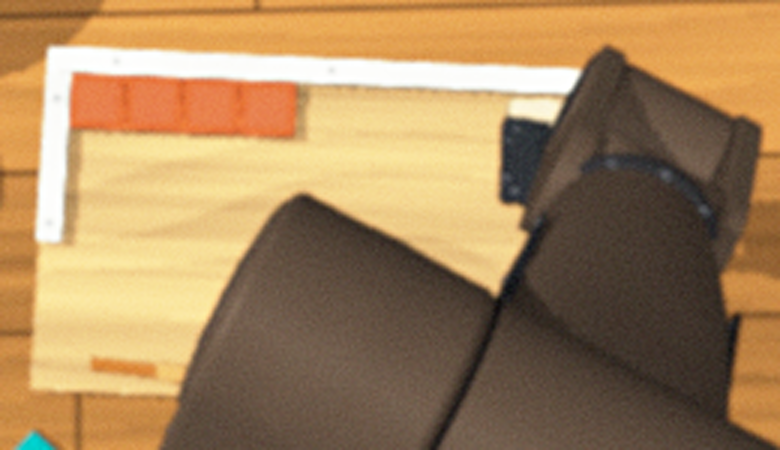

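The prop is now close to the batten, its left end at crop (510,110). I'll go the last centimetre slowly.

Call:
drive_tool:
  increments:
    - [[-0.1,0,0],[0,0,0]]
    - [[-0.1,0,0],[0,0,0]]
    - [[-0.08,0,0],[0,0,0]]
    - [[0,0,0],[0,0,0]]
    - [[0,0,0],[0,0,0]]

```text
t: 45.23
eef_pos: [552.4, -229.6, 35.8]
tcp_rot: [3.141, -0.002, 3.072]
ft_force: [-4.8, 0.9, 4.3]
opening: 0.998
```

Call:
drive_tool:
  increments:
    - [[-0.06,0,0],[0,0,0]]
    - [[-0.06,0,0],[0,0,0]]
    - [[0,0,0],[0,0,0]]
    - [[0,0,0],[0,0,0]]

```text
t: 45.57
eef_pos: [555.8, -229.9, 35.8]
tcp_rot: [3.141, -0.003, 3.072]
ft_force: [-5.9, 1.4, 3.2]
opening: 1.0
```

Call:
drive_tool:
  increments:
    - [[-0.06,0,0],[0,0,0]]
    - [[0,0,0],[0,0,0]]
    - [[0,0,0],[0,0,0]]

```text
t: 45.82
eef_pos: [556.3, -229.9, 35.8]
tcp_rot: [3.14, -0.005, 3.073]
ft_force: [-12.8, 0.4, 8.9]
opening: 1.001
```

Call:
drive_tool:
  increments:
    - [[-0.06,0,0],[0,0,0]]
    - [[0,0,0],[0,0,0]]
    - [[0,0,0],[0,0,0]]

```text
t: 46.07
eef_pos: [556.4, -229.9, 35.9]
tcp_rot: [3.139, -0.009, 3.073]
ft_force: [-21.8, -1.2, 14.7]
opening: 1.0
```

Call:
drive_tool:
  increments:
    - [[0.5,0,0],[0,0,0]]
    - [[0.5,0,0],[0,0,0]]
    - [[0,0,-1],[0,0,0]]
    - [[0,0,-1],[0,0,0]]
    - [[0,-1,-1],[0,0,0]]
  jaw: -1

```text
t: 46.48
eef_pos: [528.1, -254.7, 126.2]
tcp_rot: [3.14, -0.002, 3.075]
ft_force: [1.0, -0.5, 0.6]
opening: 0.71
```

Call:
drive_tool:
  increments:
    - [[0,-1,0],[0,0,0]]
    - [[0,-1,0],[0,0,0]]
    - [[-0.7,-0.9,0],[0,0,0]]
    - [[-0.7,0,0],[0,0,0]]
    - [[-0.7,0,0],[0,0,0]]

```text
t: 46.9
eef_pos: [585.5, -350.8, 125.3]
tcp_rot: [3.142, 0.0, 3.069]
ft_force: [-0.2, 0.6, -0.5]
opening: 0.356
```

Call:
drive_tool:
  increments:
    - [[0,0,0],[0,0,0]]
    - [[0,0,0],[0,0,0]]
    - [[0,0,0],[0,0,0]]

```text
t: 47.15
eef_pos: [584.7, -348.5, 124.9]
tcp_rot: [3.141, -0.001, 3.073]
ft_force: [-1.2, -1.1, 0.1]
opening: 0.148
```

```bash
python3 -c "
from h import *
planb(-25,-575,35,176.15)
p=cam('top','k1.png');cv2.imwrite('pics/k1c.png',cv2.resize(p['pixels'][195:345,205:465],None,fx=3,fy=3,interpolation=cv2.INTER_CUBIC))
q=cam('side','k2.png')
"
```

```text
turn az units -0.02 then shift units [ 0.02 -0.09  3.  ] | pos [ 584.7 -348.5  124.9] board [ -24.4 -572.4] yaw 176.04 t 47.15 F [-1.2 -1.1  0.1] op 14.1
```

View pics/k1c.png

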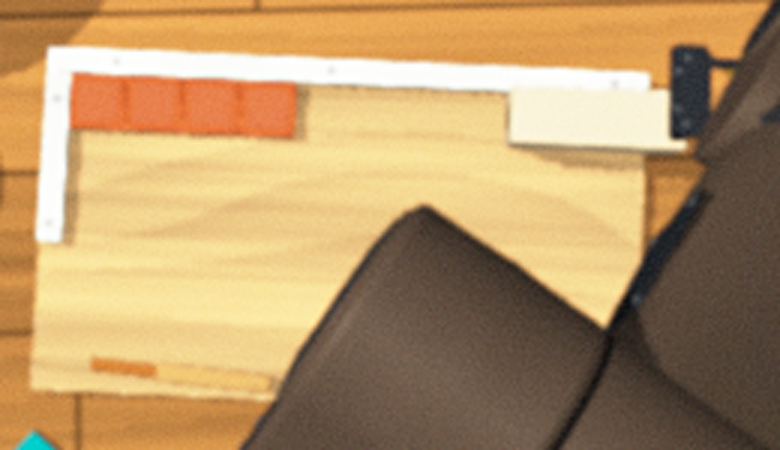

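View pics/k2.png

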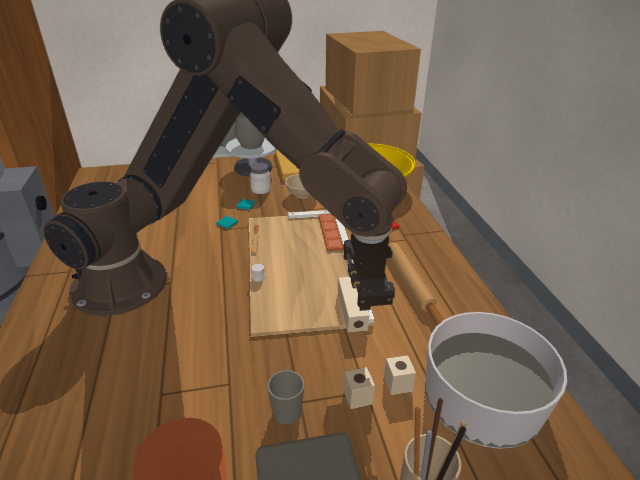

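The prop lies against the batten in the top crop, from (510,118) to (683,118), and the tool is beyond its right end. I'll lower and push left along the batten.

Call:
drive_tool:
  increments:
    - [[0,0,0.8],[0,0,0]]
    - [[0,0,0.8],[0,0,0]]
    - [[0,0,0.8],[0,0,0]]
    - [[0,0,0.6],[0,0,0]]
    - [[0,0,0],[0,0,0]]

```text
t: 47.67
eef_pos: [583.5, -347.7, 31.9]
tcp_rot: [3.139, -0.005, 3.072]
ft_force: [0.0, 0.0, -0.3]
opening: 0.005
```

Call:
drive_tool:
  increments:
    - [[0,0.3,0],[0,0,0]]
    - [[0,0.3,0],[0,0,0]]
    - [[0,0.2,0],[0,0,0]]
    - [[0,0.2,0],[0,0,0]]
    - [[0,0.2,0],[0,0,0]]

```text
t: 48.08
eef_pos: [588.6, -313.1, 36.7]
tcp_rot: [-3.139, 0.002, 3.073]
ft_force: [-2.5, -7.8, 2.5]
opening: 0.002
```

Call:
drive_tool:
  increments:
    - [[0,0.2,0],[0,0,0]]
    - [[0,0.2,0],[0,0,0]]
    - [[0,0.2,0],[0,0,0]]
    - [[0,0.2,0],[0,0,0]]
    - [[0,0.2,0],[0,0,0]]

```text
t: 48.5
eef_pos: [590.6, -283.9, 36.7]
tcp_rot: [-3.139, 0.002, 3.073]
ft_force: [-1.6, -8.2, 3.8]
opening: 0.005
```

```bash
python3 -c "
from h import *
planb(-25,-351.9,35,176.15)
"
```

```text
turn az units -0.02 then shift units [0.07 5.19 0.04] | pos [ 590.6 -283.9   36.7] board [ -22.9 -507.5] yaw 176.05 t 48.5 F [-1.6 -8.2  3.8] op 0.5
```

Call:
drive_tool:
  increments:
    - [[0,0.25,0],[0,0,0]]
    - [[0,0.25,0],[0,0,0]]
    - [[0,0.25,0],[0,0,0]]
    - [[0,0.25,0],[0,0,0]]
    - [[0,0.25,0],[0,0,0]]

```text
t: 48.92
eef_pos: [593.1, -246.4, 36.7]
tcp_rot: [-3.139, 0.002, 3.073]
ft_force: [-2.2, -8.9, 3.9]
opening: 0.002
```

Call:
drive_tool:
  increments:
    - [[0,0.25,0],[0,0,0]]
    - [[0,0.25,0],[0,0,0]]
    - [[0,0.25,0],[0,0,0]]
    - [[0,0.25,0],[0,0,0]]
    - [[0,0.25,0],[0,0,0]]

```text
t: 49.33
eef_pos: [595.7, -208.9, 36.6]
tcp_rot: [-3.139, 0.002, 3.073]
ft_force: [-2.7, -9.1, 4.8]
opening: 0.004
```

```bash
python3 -c "
from h import *
planb(-25,-351.9,35,176.15)
p=cam('top','l1.png');cv2.imwrite('pics/l1c.png',cv2.resize(p['pixels'][195:345,205:465],None,fx=3,fy=3,interpolation=cv2.INTER_CUBIC))
"
```

```text
turn az units -0.02 then shift units [0.07 2.68 0.05] | pos [ 595.7 -208.9   36.6] board [ -22.8 -432.4] yaw 176.06 t 49.33 F [-2.7 -9.1  4.8] op 0.4
```

View pics/l1c.png

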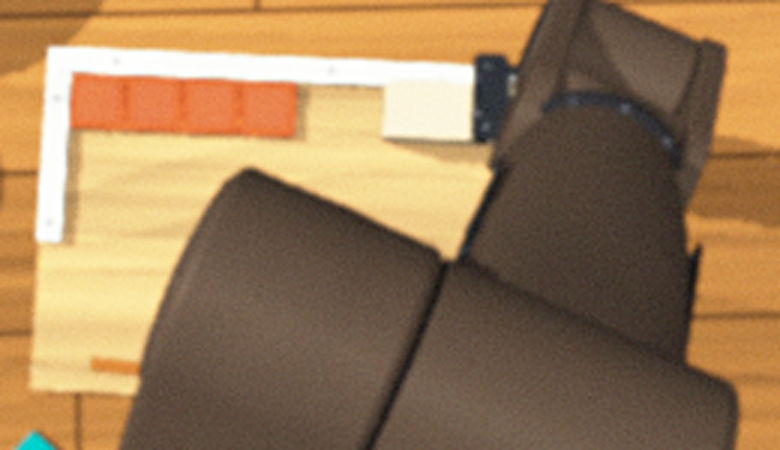

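The prop slides along the batten. Its left end is at crop (384,110) and the last tile ends at (297,108), so there's a gap of about 80 mm. I'll keep pushing and slow near contact.

Call:
drive_tool:
  increments:
    - [[0,0.25,0],[0,0,0]]
    - [[0,0.25,0],[0,0,0]]
    - [[0,0.25,0],[0,0,0]]
    - [[0,0.25,0],[0,0,0]]
    - [[0,0.25,0],[0,0,0]]

```text
t: 49.8
eef_pos: [598.3, -171.6, 36.6]
tcp_rot: [-3.14, 0.002, 3.073]
ft_force: [-2.5, -9.9, 5.9]
opening: 0.006
```

Call:
drive_tool:
  increments:
    - [[0,0.25,0],[0,0,0]]
    - [[0,0.25,0],[0,0,0]]
    - [[0,0.2,0],[0,0,0]]
    - [[0,0.15,0],[0,0,0]]
    - [[0,0.1,0],[0,0,0]]

```text
t: 50.22
eef_pos: [600.3, -142.9, 36.6]
tcp_rot: [-3.14, 0.002, 3.073]
ft_force: [-2.7, -9.5, 6.7]
opening: 0.007
```

Call:
drive_tool:
  increments:
    - [[0,0.1,0],[0,0,0]]
    - [[0,0.1,0],[0,0,0]]
    - [[0,0.05,0],[0,0,0]]
    - [[0,0,0],[0,0,0]]

```text
t: 50.55
eef_pos: [600.8, -135.5, 36.6]
tcp_rot: [-3.14, 0.002, 3.073]
ft_force: [-2.5, -5.8, 6.4]
opening: 0.002
```

Call:
drive_tool:
  increments:
    - [[0,0.05,0],[0,0,0]]
    - [[0,0.04,0],[0,0,0]]
    - [[0,0,0],[0,0,0]]
    - [[0,0,0],[0,0,0]]

```text
t: 50.88
eef_pos: [601.0, -133.0, 36.6]
tcp_rot: [-3.14, 0.002, 3.073]
ft_force: [-3.1, -8.3, 5.8]
opening: 0.005
```

```bash
python3 -c "
from h import *
planb(-25,-351.9,35,176.15)
"
```

```text
turn az units -0.02 then shift units [0.08 0.15 0.05] | pos [ 601.  -133.    36.6] board [ -22.7 -356.3] yaw 176.06 t 50.88 F [-3.1 -8.3  5.8] op 0.5
```

Call:
drive_tool:
  increments:
    - [[0,0.06,0],[0,0,0]]
    - [[0,0.04,0],[0,0,0]]
    - [[0,0,0],[0,0,0]]
    - [[0,0,0],[0,0,0]]

```text
t: 51.22
eef_pos: [601.0, -132.2, 36.7]
tcp_rot: [-3.138, 0.002, 3.073]
ft_force: [-5.7, -23.8, 5.3]
opening: 0.004
```

Call:
drive_tool:
  increments:
    - [[0,0.05,0],[0,0,0]]
    - [[0,0,0],[0,0,0]]
    - [[0,0,0],[0,0,0]]

```text
t: 51.47
eef_pos: [601.1, -132.1, 36.8]
tcp_rot: [-3.136, 0.003, 3.073]
ft_force: [-8.2, -33.0, 5.9]
opening: 0.001
```

Call:
drive_tool:
  increments:
    - [[0,0.04,0],[0,0,0]]
    - [[0,0,0],[0,0,0]]
    - [[0,0,0],[0,0,0]]

```text
t: 51.72
eef_pos: [601.2, -132.0, 37.0]
tcp_rot: [-3.135, 0.003, 3.073]
ft_force: [-9.5, -40.1, 6.5]
opening: 0.006
```

Firm contact, 3.5 mm before the thin-tip estimate. The finger may be thicker higher up, so I'll back off and look.

Call:
drive_tool:
  increments:
    - [[0,-0.3,0],[0,0,0]]
    - [[0,-0.7,0],[0,0,0]]
    - [[0,0,-1],[0,0,0]]
    - [[0,0,-1],[0,0,0]]
    - [[1,-0.5,0],[0,0,0]]

```text
t: 52.13
eef_pos: [573.0, -169.3, 100.5]
tcp_rot: [-3.139, 0.01, 3.074]
ft_force: [0.1, 0.2, -0.3]
opening: 0.008
```

Call:
drive_tool:
  increments:
    - [[1,-0.5,0],[0,0,0]]
    - [[1,-0.5,0],[0,0,0]]
    - [[1,-0.5,0],[0,0,0]]
    - [[1,-0.5,0],[0,0,0]]
    - [[0,0,0],[0,0,0]]

```text
t: 52.55
eef_pos: [439.9, -221.3, 95.8]
tcp_rot: [3.141, -0.002, 3.07]
ft_force: [0.3, -1.2, 0.3]
opening: 0.001
```

```bash
python3 -c "
from h import *
p=cam('top','m1.png');cv2.imwrite('pics/m1c.png',cv2.resize(p['pixels'][200:280,210:380],None,fx=4.7,fy=4.7,interpolation=cv2.INTER_CUBIC))
for t in tiles(p,amin=100,): print(np.round(t[:6],1),np.round(t[6]),w2b(t[:2]))
q=cam('side','m2.png');cv2.imwrite('pics/m2c.png',cv2.resize(q['pixels'][200:320,290:390],None,fx=5,fy=5,interpolation=cv2.INTER_CUBIC))
planb(-60,-275,35)
"
```

```text
[810.3 140.5  55.6  54.5  16.6 379.4] [258. 158.] [167.85245622 -69.41749568]
turn az units 0.0 then shift units [-3.76  6.01  2.03] | pos [ 443.8 -221.2   96. ] board [-173.6 -454.9] yaw 175.94 t 52.65 F [ 0.3  1.3 -0.1] op 0.5
```

View pics/m1c.png

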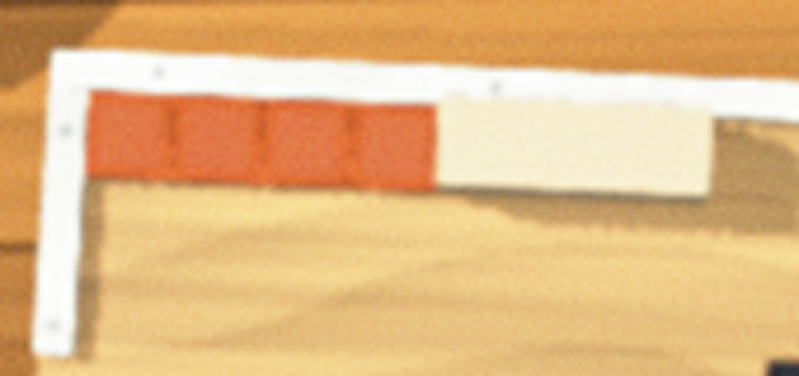

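View pics/m2c.png

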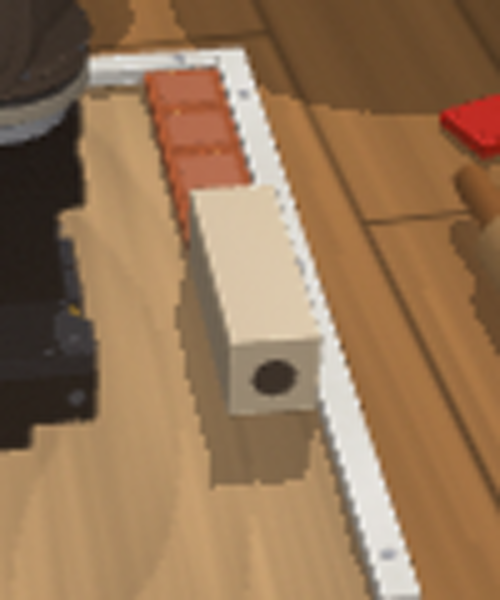

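Prop and row are butted: in the top crop the tiles span (88–437) and the prop (437–710). I'll measure the row and the prop.

```bash
cat > chk.py <<'E'
from h import *
def run(p,up=4):
    im=cv2.resize(p['pixels'],None,fx=up,fy=up,interpolation=cv2.INTER_CUBIC)
    H,S,V=cv2.split(cv2.cvtColor(im,cv2.COLOR_BGR2HSV))
    for nm,m,z in [('tiles',((H<11)|(H>176))&(S>140)&(V>70),22),('prop',(H>15)&(H<32)&(S>18)&(S<75)&(V>195),62)]:
        m=cv2.morphologyEx((m*255).astype(np.uint8),cv2.MORPH_OPEN,np.ones((9,9)))
        m[:200*up]=0; m[275*up:]=0; m[:,:215*up]=0; m[:,425*up:]=0
        cs,_=cv2.findContours(m,cv2.RETR_EXTERNAL,cv2.CHAIN_APPROX_NONE)
        for c in cs:
            if cv2.contourArea(c)/up**2<150: continue
            W=unproj(p,(c[:,0].astype(float)+.5)/up-.5,z)[:,:2]
            r=cv2.minAreaRect(W.astype(np.float32))
            B=np.array([w2b(x) for x in cv2.boxPoints(r)])
            print(nm,'board box',B.round(1).tolist(),'size',np.round(r[1],1),'ang',round((r[2]+45)%90-45,2))
            # front & back edge lines in board frame
            Wb=np.array([w2b(x) for x in W]); y0,y1=Wb[:,1].min(),Wb[:,1].max()
            s=(Wb[:,1]>y0+8)&(Wb[:,1]<y1-8); mid=np.median(Wb[:,0])
            for k,sel in [('front',s&(Wb[:,0]<mid)),('back',s&(Wb[:,0]>mid))]:
                f_=np.polyfit(Wb[sel,1],Wb[sel,0],1); print(' ',k,'slope deg',round(np.degrees(f_[0]),2),'x',np.polyval(f_,[y0,y1]).round(1),'resid',round(np.std(Wb[sel,0]-np.polyval(f_,Wb[sel,1])),2))
if __name__=='__main__': run(cam('top'))
E
python3 chk.py
```

```text
tiles board box [[-48.4, -196.8], [-1.5, -196.8], [-1.5, -3.1], [-48.4, -3.1]] size [193.7  46.9] ang -3.84
  front slope deg -0.62 x [-44.9 -47. ] resid 2.8
  back slope deg 0.78 x [-5.  -2.3] resid 5.53
prop board box [[-49.7, -350.1], [0.3, -350.2], [0.5, -200.8], [-49.5, -200.7]] size [149.4  50. ] ang -3.92
  front slope deg 0.14 x [-49.2 -48.9] resid 0.29
  back slope deg -0.04 x [-0.2 -0.3] resid 0.5
```

```bash
cat > chk2.py <<'E'
from h import *
p=cam('top'); im=p['pixels'].astype(float)
# sample profiles in board frame: red-minus-blue ratio across tile edges
def sample(pts,z):
    W=np.array([[*b2w(*a),z] for a in pts]); uv=proj(p,W).astype(np.float32)
    return cv2.remap(p['pixels'],uv[:,0].reshape(1,-1),uv[:,1].reshape(1,-1),cv2.INTER_CUBIC)[0].astype(float)
xs=np.arange(-60,12,.5)
for k in range(4):
    F=[];Bk=[]
    for y in np.arange(-50*k-42-1.5,-50*k-8-1.5,2):
        c=sample([(x,y) for x in xs],22); g=c[:,1]/(c[:,2]+1)   # G/R: low in tile
        i=np.where(g<.6)[0]; F.append((y,xs[i.min()])); Bk.append((y,xs[i.max()]))
    F,Bk=np.array(F),np.array(Bk)
    print('tile',k+1,'front',F[:,1].mean().round(2),'slope',np.degrees(np.polyfit(*F.T,1)[0]).round(2),'back',Bk[:,1].mean().round(2),'slope',np.degrees(np.polyfit(*Bk.T,1)[0]).round(2))
ys=np.arange(-215,12,.5)
c=np.mean([sample([(x,y) for y in ys],22) for x in np.arange(-40,-12,2)],0); g=c[:,1]/(c[:,2]+1)
i=np.where(g<.6)[0]; print('row y ends',ys[i.max()],ys[i.min()])
from scipy.signal import find_peaks
r=-c[:,2]; pk,_=find_peaks(r,prominence=5); print('joints at',ys[pk])
E
python3 chk2.py
```

```text
tile 1 front -49.21 slope 0.67 back -2.56 slope 2.21
tile 2 front -49.15 slope -0.6 back -2.26 slope 2.04
tile 3 front -49.15 slope -1.16 back -1.97 slope 0.21
tile 4 front -48.97 slope 0.77 back -2.03 slope -1.26
row y ends -3.5 -196.5
joints at [-151.  -100.5  -50.5   -2.5]
```

Front edges agree within 0.25 mm, and the joints are at -50.5, -100.5 and -151. I'll raise the arm clear and take a last look.

Call:
drive_tool:
  increments:
    - [[0,0,-1],[0,0,0]]
    - [[0,0,-1],[0,0,0]]
    - [[0,-1,-1],[0,0,0]]
    - [[0,-1,-1],[0,0,0]]
    - [[0,0,0],[0,0,0]]

```text
t: 53.17
eef_pos: [442.7, -283.8, 219.5]
tcp_rot: [-3.135, 0.008, 3.073]
ft_force: [-1.3, 0.1, 0.5]
opening: 0.006
```

Call:
drive_tool:
  increments:
    - [[0,0,0],[0,0,0]]
    - [[0,0,0],[0,0,0]]
    - [[0,0,0],[0,0,0]]
    - [[0,0,0],[0,0,0]]
    - [[0,0,0],[0,0,0]]

```text
t: 53.58
eef_pos: [440.0, -278.9, 213.4]
tcp_rot: [3.141, -0.001, 3.073]
ft_force: [0.2, -0.1, 0.0]
opening: 0.005
```

```bash
python3 chk2.py; python3 chk.py; python3 -c "
from h import *
p=cam('top','z1.png'); q=cam('side','z2.png'); print(env.state()['t'])"
```

```text
tile 1 front -49.38 slope 0.25 back -2.47 slope 1.69
tile 2 front -49.24 slope -0.49 back -2.24 slope 1.83
tile 3 front -49.06 slope -1.09 back -1.91 slope -0.07
tile 4 front -49.03 slope 0.14 back -2.03 slope -0.81
row y ends -3.5 -197.0
joints at [-194.5 -150.5 -100.5  -51.    -2.5]
tiles board box [[-48.5, -196.9], [-1.6, -197.0], [-1.5, -3.0], [-48.5, -3.0]] size [194.  47.] ang -3.87
  front slope deg -0.11 x [-46.3 -46.6] resid 2.95
  back slope deg -0.03 x [-2.3 -2.4] resid 0.51
prop board box [[-49.5, -350.2], [0.9, -350.1], [0.8, -200.8], [-49.6, -200.8]] size [149.4  50.4] ang -3.81
  front slope deg 0.03 x [-48.9 -48.8] resid 0.27
  back slope deg -0.09 x [ 0.1 -0.1] resid 0.52
53.7833
```

View pics/z1.png

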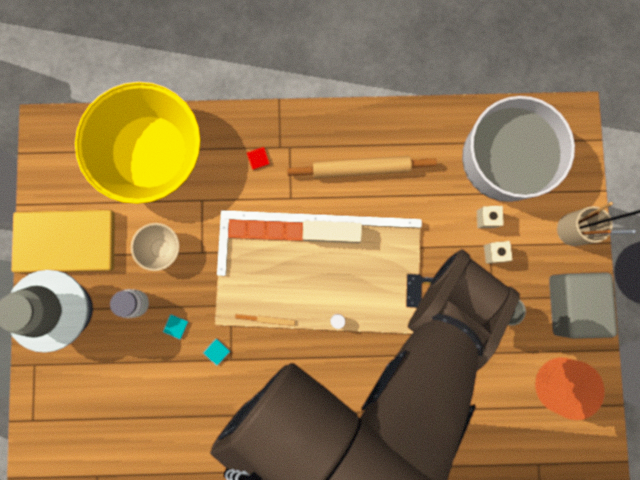

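View pics/z2.png

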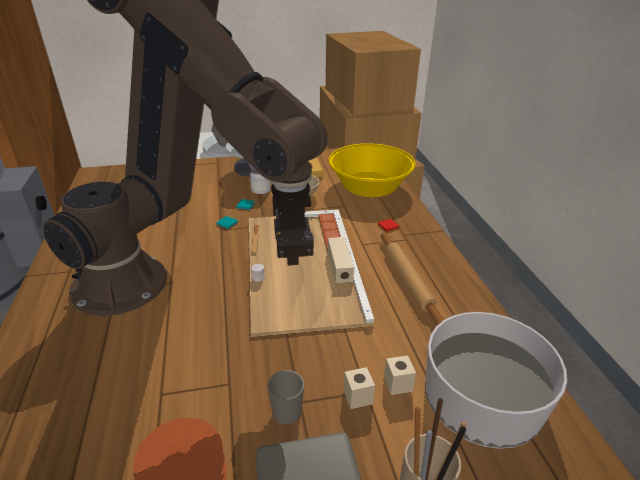

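The top picture shows four tiles in the corner at (230–303, 229), with the prop against the last one at (303–361, 231). The bystanders and look-alikes are where they started, and the arm is clear of everything.

```bash
python3 -c "
from cell import env
print(env.job_done())"
```

```text
the job is handed in; nothing more can be done
None
```

The job is handed in at about 54 s of the 210 s allowed: all four loose tiles are in the row and the prop lies against the last one. I gripped each terracotta tile, pressed it to the back batten and pushed it left into the row. Then I tipped the prop over the board's right edge by pushing its top, slid it to the batten with two fingers, and slid it along until it was snug against the last tile.

**Row:** the last pictures put the tiles' front edges within about 0.35 mm of each other. The joints are near -51, -100.5 and -150.5 mm. The row's angle is -3.87° against the batten's -3.85°.

**Prop:** it spans -200.8 to -350.2 mm along the batten, with its back face within about 1 mm of the batten's face.

**Bystanders:** the other things and the look-alikes appear unmoved in the last pictures. The cup is mostly hidden by the arm in the top view but shows in the side view.

**Disagreements:**
- Contact with the prop came 3.5 mm before my estimate, at about 40 N on the wrist. I put that down to the finger being thicker higher up, and the pictures showed no gap.
- Tile edges measured by colour read about 1 to 3.5 mm short at the outer edges, which I take as a colour-threshold effect.
- I saw no tile knocked aside and no slackened grip.

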